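Clamp up a glued strip in the workshop

TASK

The dark strip has just been glued along the top of the upright board. First take away the jar of screws that stands against it and stand it upright in the grey tray; then clip every spring clamp from the green mat astride the board's top edge, pin parallel to the edge and handles up, so that each pinches strip and board together. Also twist the glue bottle's cap clockwise until it is fully home, and leave the other things on the table where they are.

Things in the scene. Friction and masses are not known exactly. Their poses are not given: they have to be found in the camera images.
- board: upright light plywood panel, 260 mm long (along y), 6 mm thick, 90 mm high, in two wooden feet (90 mm along x, 24 mm along y, 35 mm high, at y = -105 and +105 mm). A dark strip 30 mm high is glued along the top of its +x face, turned away from the robot. Fixed. Origin: under the middle, at the joint of panel and strip; z up.
- edge (a point): middle of the board's top edge, 90 mm above the table, in the middle of the thickness of panel and strip (12 mm together); y runs along the edge, x across it, z up.
- jar: glass jar of screws with a steel lid, standing with a gap of 2 to 10 mm from the strip's face, between the two feet: glass 64 mm across and 75 mm high, above it a lid 50 mm across that tops out at 101 mm height; about 0.35 kg, most of it low down; loose. Origin: centre of its underside, z up.
- tray_in (a point): grey open tray, 170 x 170 mm, 25 mm high outside, walls and floor 5 mm thick, fixed. This point is the centre of its inner floor, 5 mm above the table; x and y along its sides.
- glue: yellow glue bottle standing in a fixed wooden block 70 x 70 x 30 mm; with its cap 155 mm high. Origin: centre of the block's underside. A small white lug on the bottle's shoulder lies on its +x side.
- cap_grip (a point): the red captive screw cap on the glue bottle: a 32 mm disc at 119 mm height that carries an upright grip bar 44 mm long, 14 mm thick and 26 mm high whose top is at 155 mm. This point is the middle of the bar, 145 mm above the table; x runs along the bar to its white end, y across it, z up (the cap's axis), turning with the cap.
- cap (a joint): angle of the cap, 0 to 5 rad: 0 is screwed fully home, against a stop (white end of the bar over the white lug), larger is more unscrewed. Seen from above, turning clockwise shuts it. It stays where it is left (friction about 0.04 N m) and neither rises nor sinks.
- mat: green cutting mat, 250 x 250 x 3 mm, fixed, on which the clamps stand; origin at the centre of its underside.
- clamp1: spring clamp (big clothes-peg) standing on the mat jaws down: black handles above, steel pin across the middle, orange jaws below; 34 mm wide, 92 mm high, about 85 g, loose; may be absent. Origin: centre of its underside when shut; x along the pin, z up to the handles, y the way the handles are squeezed. The frame is that of the -y half: it leans up to 0.28 rad as the clamp opens.
- clamp1_pivot (a point): centre of clamp1's hinge pin (radius 6 mm, it limits the depth over the edge), 48 mm above its origin, always midway between the halves. Handles 24 mm wide reach 45 mm (shut) to 50 mm (open) above the pin; jaw faces run from 20 to 46 mm below it.
- clamp1_jaw (a joint): opening angle of clamp1. 0: sprung shut, handles flare to 52 mm outside at their tops, jaw tips 3 mm apart, 27 mm outside. About 0.2 when it grips the 12 mm edge, jaw faces flat on it. 0.55: at its stop, handles squeezed together (about 15 N), upright and parallel, 26 mm over the outside; jaw tips 28 mm apart, 44 mm below the pin. Let go, it springs shut.
- clamp2: another such spring clamp, frame as clamp1; may be absent.
- clamp2_pivot (a point): centre of clamp2's hinge pin, as clamp1_pivot.
- clamp2_jaw (a joint): opening angle of clamp2, as clamp1_jaw.
- clamp3: another such spring clamp, frame as clamp1; may be absent.
- clamp3_pivot (a point): centre of clamp3's hinge pin, as clamp1_pivot.
- clamp3_jaw (a joint): opening angle of clamp3, as clamp1_jaw.
- clamp4: another such spring clamp, frame as clamp1; may be absent.
- clamp4_pivot (a point): centre of clamp4's hinge pin, as clamp1_pivot.
- clamp4_jaw (a joint): opening angle of clamp4, as clamp1_jaw.
- tape_roll: bystander: roll of brown tape lying flat, 96 mm across, 24 mm high. Loose; origin under its centre.
- brush_pot: bystander: steel pot of brushes, 76 mm across, 100 mm high (brushes to about 170 mm). Loose; origin under its centre.
- screwdriver: bystander: black-handled screwdriver lying on the table. Loose; origin under its centre.
- dispenser: bystander: grey desk tape dispenser, 130 mm long, 92 mm high. Loose; origin under its centre.
Mind the look-alikes: they are no part of the job. There is more than one size of the glue; the job needs the middle-sized.

How it is judged:
By the outcome, as a careful person would: the job done as asked, in the order asked, and still so for the second after the job is handed in, with the robot touching nothing.
Of clamp1, clamp2, clamp3, clamp4 only 3 to 4 are there at a start; the rules pass over those that are not, and their reading is None.
At some moment in a run one of jar may be knocked a few centimetres aside while the robot is not near it.
It also fails if it takes over 210 s, if anything falls off the work surface, if the arm or the gripper's body presses on something with over 40 N, if the wrist force passes 120 N, or if a joint passes its speed limit or range.

ROBOT

A 7-joint arm with a two-finger parallel gripper is mounted at the origin on the work surface. World frame = base frame: x ahead of the robot, y to its left, z up, the work surface at z = 0. Lengths are in m, angles in rad, forces in N, time in s.
With the tool pointing down it reaches from about 0.4 to 0.85 m from the base axis. Payload 10.4 kg.
Tool frame: the origin (TCP) lies at the very end of the fingers, on their centre line; the grasp point (between the pads) lies 19 mm behind it; z points along the fingers, y is the line along which they close (so a half turn about z gives the same grasp; the last joint's range is limited). The gripper opens to 85 mm and grips with 20 to 120 N. Pads are 22 mm wide; open, the fingers measure 114 mm over their backs; the gripper's body (76 mm by 85 mm) begins 54 mm behind the grasp point. The pads swing forward as they close: fully open they stand 13 mm farther back than shut.
Start: joints at [-1.134, 0.332, -0.065, 1.46, 0.022, 1.35, -0.088], TCP at [0.277, 0.56, 0.231] pointing down, gripper open.
Joint ranges: [-2.6, 2.6], [-0.5, 2.12], [-1.47, 1.34], [0.16, 2.42], [-1.27, 4.41], [0.06, 2.06], [-2.6, 2.6]. Speed limits (rad/s): [2.22, 2.22, 2.79, 2.79, 3.14, 3.14, 3.14].

INTERFACE

Orientations are given as a unit quaternion [x, y, z, w].
In Python, from workcell import * gives the robot as it stands. The module is installed in compiled form; this text tells all that it offers.
- The arm moves only by the tool carry_out, never from a script. Its argument "motion" is a list of rows, each an object with "xyz": the shift along the tool's x, y, z in m, a list of three; "angular": the turn, a rotation vector about the tool's x, y, z in degrees, a list of three. A call has 1 to 12 rows; each row is the pose to reach, as a shift and turn from the pose commanded when the call began, along the tool's axes at that moment; what a row does not reach only later rows make up. A row lasts 1/10 s, in which the tool goes at most 50 mm and 8.59 degrees, less where a joint would pass 70% of its speed; a pose out of reach is approached as far as the arm can. A call with a gripper value outside its range is refused whole. "hand" is the opening, from 0 (shut) to 1 (fully open), set as the call begins (left out, the last holds). The fingers move at their own pace and stop on an object; "grip_force" is the grip in N (left out, the last holds). Time passes only in rows, so rows that repeat a pose let the fingers close. It gives the time, the measured TCP pose, the force, the opening and the grip force at its end, in the units of the state.
- get_obs(): the state, without advancing time (a new reading comes with each control period).
- camera(name): name is "scene" or "side" or "wrist"; returns a dict with "img" (400x640x3 uint8, red, green, blue), "fx", "fy", "cx", "cy" (pixels), "extrinsics" (4x4, takes a point from camera to world coordinates). Camera axes: x right, y up, looking along -z (the intrinsics and any distortion apply to the point x, -y, -z); pixel columns grow to the right and rows downward; lengths in m; the calibration is good to about 2 mm. A picture is of the moment at which its call begins. There is no depth.
- hand_in(): hands the job in; it is judged then, once.
The state is a dict: "clock": time; "joint_pos": joint angles; "joint_velocities": joint speeds; "tau": joint torques, N m; "position": TCP position; "ee_rot": TCP orientation; "ft_force": force on the tool from outside, world axes, zero at the start; "torque": the same for the moment, N m; "grip_width": opening from 0.0 (shut) to 1.0 (fully open); "grasp_force": force on a finger pad.
Only numpy, scipy, OpenCV 4.12 (cv2) and the standard library are available. Lean on these libraries where they do the work, as an engineer would, in place of code of your own. Each camera call takes 0.05 s, during which the arm holds its last target. There are 200 camera calls.

## Working session

There is one attempt and no reset: what is moved stays moved. The work goes in short steps, Python scripts to look and compute and a tool call to move; the robot and the scene stay as the last step left them, time stands still between calls to the robot, and variables do not carry over. Pictures are saved under pics/ and viewed, at most 14 in all, crops included, and the job is handed in when it is done.

Besides the shell and the picture viewer there is one more tool, called after "Call:" as name(argument=value, ...), one argument or row to a line, values as JSON. carry_out: Moves the arm, as the interface text tells. Its arguments: {"type":"object","properties":{"motion":{"type":"array"},"hand":{"type":"number"},"grip_force":{"type":"number"}},"required":["motion"]}

```bash
mkdir -p pics; python3 - <<'E'
from workcell import *
import cv2,numpy as np,pickle
np.set_printoptions(precision=4,suppress=True)
for n in ("scene","side","wrist"):
    c=camera(n); pickle.dump(c,open(f"{n}0.pkl","wb"))
    cv2.imwrite(f"pics/{n}0.png",c["img"][...,::-1]); print(n,c["fx"],c["fy"],c["cx"],c["cy"],[k for k in c]);print(c["extrinsics"])
print(get_obs())
E
```

```text
scene 406.5803843768354 406.5803843768354 314.2480065927211 197.7211496074251 ['img', 'fx', 'fy', 'cx', 'cy', 'extrinsics']
[[ 0.1376 -0.8302  0.5401  1.1218]
 [ 0.9904  0.1066 -0.0885 -0.1994]
 [ 0.0159  0.5471  0.8369  1.0705]
 [ 0.      0.      0.      1.    ]]
side 400.7114215367369 400.7114215367369 325.9869747218655 196.1357412756762 ['img', 'fx', 'fy', 'cx', 'cy', 'extrinsics']
[[ 0.698   0.392  -0.5992 -0.0388]
 [-0.7159  0.3641 -0.5957 -0.6554]
 [-0.0154  0.8448  0.5348  0.5971]
 [ 0.      0.      0.      1.    ]]
wrist 280.2763318892666 280.2763318892666 317.9151146125911 199.4764885182104 ['img', 'fx', 'fy', 'cx', 'cy', 'extrinsics']
[[ 0.4434 -0.8495 -0.286   0.2033]
 [ 0.8963  0.4197  0.1431  0.5979]
 [-0.0015 -0.3198  0.9475  0.3728]
 [ 0.      0.      0.      1.    ]]
{'clock': 0.15, 'joint_pos': array([-1.1336,  0.3328, -0.0647,  1.4607,  0.0216,  1.3499, -0.0885]), 'joint_velocities': array([-0.0004, -0.003 , -0.0001, -0.0027,  0.0005,  0.0012,  0.0006]), 'tau': array([ -0.0005, -62.5824,   0.0483, -39.185 ,   0.0163,   0.0075,
        -0.    ]), 'position': array([0.2773, 0.5598, 0.2307]), 'ee_rot': array([ 0.2279,  0.9737, -0.0005, -0.0001]), 'ft_force': array([ 0.064 ,  0.0292, -0.0864]), 'torque': array([ 0.0095, -0.0396,  0.0074]), 'grasp_force': 0.0, 'grip_width': 1.000320494371425}
```

View pics/scene0.png

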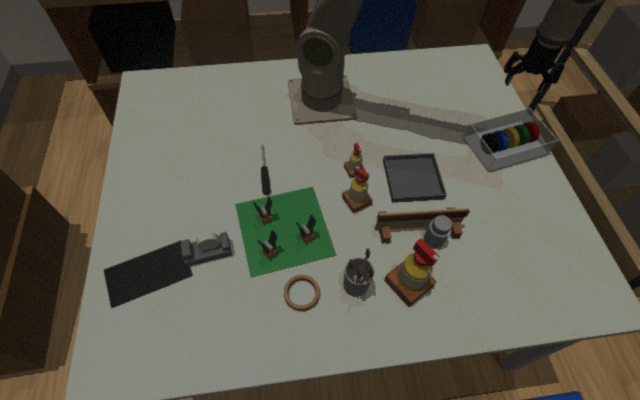

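View pics/side0.png

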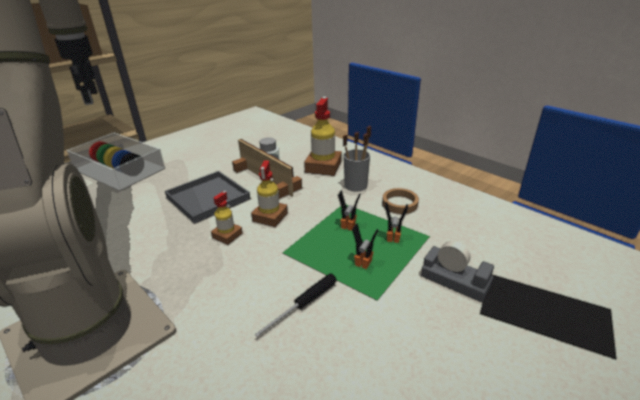

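Scene view: clamps at (264,211), (270,246), (308,230) on the mat; jar at (440,230) behind the board; tray (414,177). The glue bottles are small (355,160), middle (358,190) and large (415,270). The middle one fits the description, so I'll enlarge to confirm.

```bash
cat > h.py <<'E'
import cv2,numpy as np,pickle
np.set_printoptions(precision=4,suppress=True)
def ray(c,u,v):
    d=np.array([(u-c["cx"])/c["fx"],-(v-c["cy"])/c["fy"],-1.]);E=c["extrinsics"]
    return E[:3,3],E[:3,:3]@d
def plane(c,u,v,z):
    o,d=ray(c,u,v);return o+d*(z-o[2])/d[2]
def tri(c1,p1,c2,p2):
    A=np.zeros((3,3));b=np.zeros(3)
    for c,p in((c1,p1),(c2,p2)):
        o,d=ray(c,*p);d=d/np.linalg.norm(d);M=np.eye(3)-np.outer(d,d);A+=M;b+=M@o
    return np.linalg.solve(A,b)
def proj(c,P):
    E=c["extrinsics"];q=(np.asarray(P)-E[:3,3])@E[:3,:3]
    return np.stack([c["cx"]+c["fx"]*q[...,0]/-q[...,2],c["cy"]-c["fy"]*q[...,1]/-q[...,2]],-1)
def blobs(img,lo,hi,amin=6):
    m=cv2.inRange(cv2.cvtColor(img,cv2.COLOR_RGB2HSV),lo,hi)
    n,l,s,ce=cv2.connectedComponentsWithStats(m)
    return [(int(s[i,4]),ce[i].round(1).tolist(),s[i,:4].tolist()) for i in range(1,n) if s[i,4]>=amin],m,l
E
python3 - <<'E'
from h import *
a,b=[pickle.load(open(n+"0.pkl","rb")) for n in("scene","side")]
cv2.imwrite("pics/cs.png",cv2.resize(a["img"][135:305,230:480,::-1],None,fx=3.2,fy=3.2,interpolation=cv2.INTER_CUBIC))
cv2.imwrite("pics/cd.png",cv2.resize(b["img"][90:275,160:425,::-1],None,fx=3,fy=3,interpolation=cv2.INTER_CUBIC))
for c in(a,b):
    for n,lo,hi in(("green",(45,100,40),(80,255,255)),("red",(0,170,90),(5,255,255)),("orange",(5,150,90),(14,255,255)),("yellow",(18,90,110),(32,255,255))):
        print(n,blobs(c["img"],lo,hi)[0])
E
```

```text
green [(56, [524.7, 130.5], [519, 125, 10, 13]), (5193, [283.7, 231.4], [236, 188, 99, 89])]
red [(10, [356.7, 146.0], [355, 144, 4, 5]), (36, [362.3, 171.9], [357, 168, 11, 9]), (14, [358.4, 177.9], [356, 176, 6, 5]), (138, [425.9, 248.0], [417, 240, 18, 21]), (48, [419.2, 258.3], [415, 253, 11, 11])]
orange [(51, [456.6, 227.5], [453, 223, 8, 10]), (7, [384.0, 229.6], [383, 228, 4, 4]), (52, [393.9, 277.4], [388, 270, 11, 15]), (8, [432.0, 281.1], [431, 279, 4, 5]), (12, [415.7, 294.7], [414, 292, 5, 6]), (9, [410.3, 297.9], [409, 297, 4, 3])]
yellow [(103, [586.3, 56.6], [576, 48, 24, 24]), (84, [546.7, 111.2], [539, 104, 18, 20]), (14, [637.8, 120.0], [636, 117, 4, 7]), (6, [57.7, 122.8], [56, 122, 4, 3]), (6, [102.8, 134.8], [101, 134, 4, 3]), (8, [561.8, 139.0], [560, 136, 5, 6]), (24, [352.8, 157.2], [350, 153, 7, 8]), (8, [105.4, 156.6], [104, 154, 3, 6]), (10, [585.9, 170.8], [583, 168, 6, 7]), (7, [47.6, 181.9], [47, 180, 2, 5]), (52, [355.8, 186.4], [351, 181, 11, 10]), (6, [428.5, 211.0], [426, 211, 6, 1]), (6, [397.5, 213.0], [395, 213, 6, 1]), (8, [411.5, 212.0], [408, 
[... 513 characters left out ...]
9.2, 173.7], [267, 170, 5, 7]), (31, [218.9, 196.1], [215, 193, 10, 7]), (27, [222.3, 202.7], [219, 200, 7, 6])]
orange [(38, [343.5, 222.7], [341, 219, 6, 9]), (49, [350.1, 223.2], [347, 219, 8, 10]), (43, [389.7, 235.3], [388, 231, 5, 10]), (42, [396.7, 236.0], [395, 231, 5, 11]), (113, [361.6, 260.6], [355, 255, 15, 13])]
yellow [(65, [101.3, 56.0], [90, 53, 22, 7]), (41, [59.8, 63.3], [50, 61, 21, 6]), (286, [323.6, 130.1], [311, 120, 26, 19]), (48, [130.1, 132.5], [123, 129, 13, 7]), (69, [266.3, 155.2], [241, 141, 49, 28]), (25, [110.5, 149.7], [107, 147, 9, 7]), (8, [322.5, 160.0], [319, 160, 8, 1]), (208, [267.3, 189.1], [257, 182, 21, 15]), (144, [223.2, 213.7], [214, 208, 18, 13])]
```

View pics/cs.png

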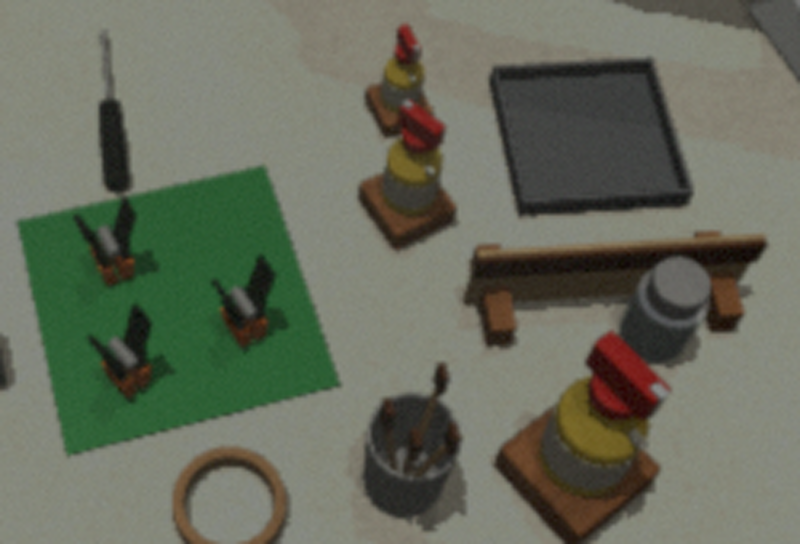

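View pics/cd.png

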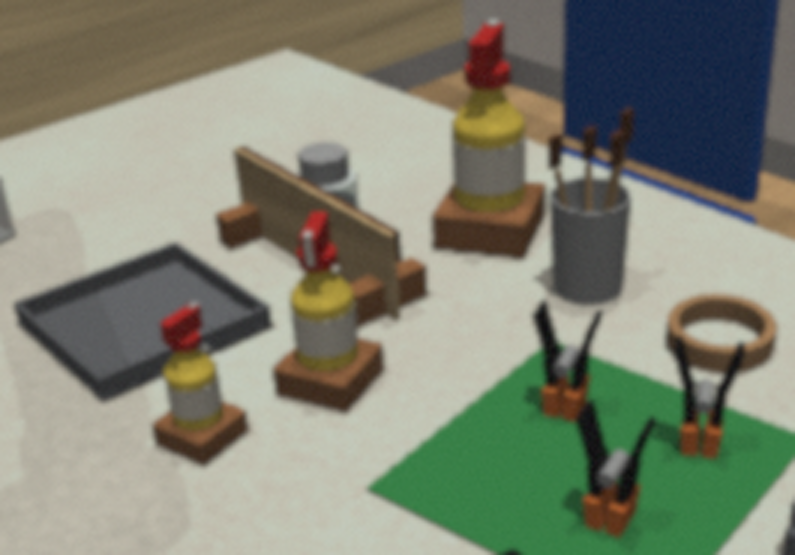

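The enlarged crop confirms it: the middle bottle has its cap at crop (420,125), i.e. scene (361,174). It is clearly larger than the one at (403,80) and smaller than the one at (625,400).

```bash
python3 - <<'E'
from h import *
a,b=[pickle.load(open(n+"0.pkl","rb")) for n in("scene","side")]
S=lambda u,v:(u/3.2+230-.35,v/3.2+135-.35)
D=lambda u,v:(u/3+160-.33,v/3+90-.33)
print("tray",np.array([plane(a,*S(*p),.025) for p in((492,68),(652,60),(690,190),(520,210))]),np.mean([plane(a,*S(*p),.025) for p in((492,68),(652,60),(690,190),(520,210))],0))
print("tray side",np.mean([plane(b,*D(*p),.025) for p in((17,308),(177,246),(270,316),(104,392))],0))
for p in((473,253),(766,240)):print("edge scene",plane(a,*S(*p),.09))
for p in((238,150),(397,236)):print("edge side",plane(b,*D(*p),.09))
print("jar",plane(a,*S(681,283),.101),plane(b,*D(324,157),.101))
print("bar",plane(a,*S(422,121),.15),plane(b,*D(318,230),.145), "block",np.mean([plane(a,*S(*p),.03)for p in((360,187),(412,168),(455,210),(398,236))],0))
print("lug",tri(a,S(431,171),b,D(336,268)))
for s,d in(((109,243),(618,468)),((121,353),(707,393)),((243,301),(570,361))):
    print("clamp piv",tri(a,S(*s),b,D(*d)),plane(a,*S(*s),.055))
for p in((437,372),(390,412),(455,440)):print("brush",plane(a,*S(*p),.13))
print("tape",plane(a,*S(230,503),.02),"pot",plane(a,*S(412,430),.1),"big glue",plane(a,*S(620,375),.2))
for p in((472,303),(497,335)):print("foot",p,plane(a,*S(*p),.0))
E
```

```text
tray [[0.3126 0.1606 0.025 ]
 [0.323  0.3288 0.025 ]
 [0.4853 0.3173 0.025 ]
 [0.4868 0.1472 0.025 ]] [0.4019 0.2385 0.025 ]
tray side [0.3916 0.2269 0.025 ]
edge scene [0.565  0.0735 0.09  ]
edge scene [0.5853 0.3359 0.09  ]
edge side [0.5795 0.3311 0.09  ]
edge side [0.5668 0.0725 0.09  ]
jar [0.6237 0.2418 0.101 ] [0.6139 0.2326 0.101 ]
bar [0.4603 0.0422 0.15  ] [0.4648 0.0478 0.145 ] block [0.4646 0.0397 0.03  ]
lug [0.4817 0.0518 0.1013]
clamp piv [ 0.4897 -0.2453  0.0505] [ 0.492  -0.2445  0.055 ]
clamp piv [ 0.6035 -0.2414  0.0535] [ 0.6046 -0.242   0.055 ]
clamp piv [ 0.5664 -0.1318  0.0515] [ 0.5675 -0.1309  0.055 ]
brush [0.6923 0.0093 0.13  ]
brush [ 0.7213 -0.0344  0.13  ]
brush [0.7509 0.0111 0.13  ]
tape [ 0.7379 -0.1636  0.02  ] pot [ 0.7262 -0.0146  0.1   ] big glue [0.7443 0.1276 0.2   ]
foot (472, 303) [0.5673 0.0855 0.    ]
foot (497, 335) [0.6032 0.101  0.    ]
```

```bash
cat >> h.py <<'E'
from scipy.spatial.transform import Rotation as Ro
def go(*targets,pose=None):
    "targets: (x,y,z,closing-dir angle deg[,roll about world xyz]) -> tool shift, turn"
    from workcell import get_obs
    o=get_obs() if pose is None else pose
    R=Ro.from_quat(o["ee_rot"]);cur=np.degrees(np.arctan2(*R.apply([0,1,0])[1::-1]))
    print("pos",o["position"],"close",cur.round(2),"t",o["clock"],"F",o["ft_force"],"w",o["grip_width"],"gf",o["grasp_force"],"j",o["joint_pos"])
    for t in targets:
        a=np.radians(t[3])
        Y=np.array([np.cos(a),np.sin(a),0]);Z=np.array([0,0,-1.]);X=np.cross(Y,Z)
        Rt=Ro.from_matrix(np.stack([X,Y,Z],1))
        alt=Rt*Ro.from_rotvec([0,0,np.pi])
        w=(R.inv()*Rt).as_rotvec(degrees=True)
        if np.linalg.norm(w)>90: w=(R.inv()*alt).as_rotvec(degrees=True)
        print(" ->",t,"xyz",R.inv().apply(np.array(t[:3])-o["position"]).round(4),"ang",w.round(2))
E
python3 -c "
from h import *
go((.55,.23,.27,86.))"
```

```text
pos [0.2773 0.5598 0.2307] close 63.65 t 0.15 F [ 0.064   0.0292 -0.0864] w 1.000320494371425 gf 0.0 j [-1.1336  0.3328 -0.0647  1.4607  0.0216  1.3499 -0.0885]
 -> (0.55, 0.23, 0.27, 86.0) xyz [-0.3908 -0.1746 -0.0391] ang [ -0.06  -0.01 -22.35]
```

Call:
carry_out(
  motion=[
    {"xyz": [-0.391,-0.175,-0.039],"angular": [0,0,-22.35]},
    {"xyz": [-0.391,-0.175,-0.039],"angular": [0,0,-22.35]},
    {"xyz": [-0.391,-0.175,-0.039],"angular": [0,0,-22.35]},
    {"xyz": [-0.391,-0.175,-0.039],"angular": [0,0,-22.35]},
    {"xyz": [-0.391,-0.175,-0.039],"angular": [0,0,-22.35]},
    {"xyz": [-0.391,-0.175,-0.039],"angular": [0,0,-22.35]},
    {"xyz": [-0.391,-0.175,-0.039],"angular": [0,0,-22.35]},
    {"xyz": [-0.391,-0.175,-0.039],"angular": [0,0,-22.35]},
    {"xyz": [-0.391,-0.175,-0.039],"angular": [0,0,-22.35]},
    {"xyz": [-0.391,-0.175,-0.039],"angular": [0,0,-22.35]},
    {"xyz": [-0.391,-0.175,-0.039],"angular": [0,0,-22.35]},
    {"xyz": [-0.391,-0.175,-0.039],"angular": [0,0,-22.35]},
  ],
)

```text
clock: 1.35
position: [0.5492, 0.2311, 0.27]
ee_rot: [0.034, 0.999, 0.0, -0.0]
ft_force: [-1.0, -0.6, -0.1]
grip_width: 1.0
grasp_force: 0.0
```

```bash
cat > snap.py <<'E'
import sys
from workcell import *
from h import *
def snap(tag,names=("wrist",)):
    r=[]
    for n in names:
        c=camera(n);pickle.dump(c,open(f"{n}{tag}.pkl","wb"));cv2.imwrite(f"pics/{n}{tag}.png",c["img"][...,::-1]);r.append(c)
    return r
if __name__=="__main__":snap(sys.argv[1],sys.argv[2:] or ("wrist",));go()
E
python3 snap.py 1
```

```text
pos [0.5491 0.2313 0.2701] close 86.14 t 1.4 F [0.0696 0.2555 0.061 ] w 1.0000614620074244 gf 0.0 j [-0.5929  0.2474  0.1436  1.4916 -0.0362  1.4056  1.0558]
```

View pics/wrist1.png

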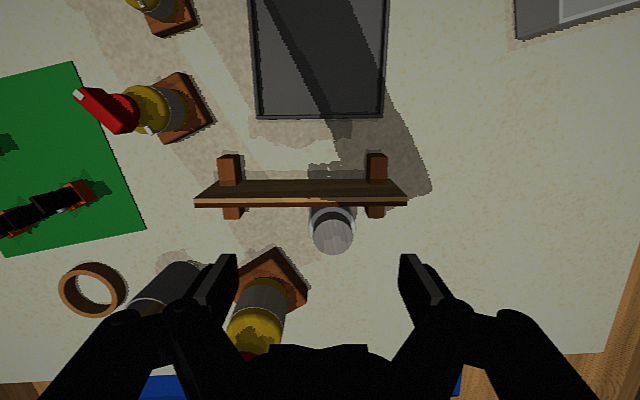

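Wrist view: jar lid centre (333,237), board top edge running from (194,203) to (407,203), cap bar from its white end (78,93) to (130,122), lug at (148,130), tray edge at row 118.

```bash
python3 - <<'E'
from h import *
w=pickle.load(open("wrist1.pkl","rb"));im=w["img"]
for u in(215,300,390):print(u,[tuple(map(int,im[v,u])) for v in range(196,212)])
print("jar lid",plane(w,333,237,.101))
for p in((194,199),(407,199),(194,206),(407,206)):print("edge",p,plane(w,*p,.09))
g=cv2.cvtColor(im,cv2.COLOR_RGB2GRAY)
c=cv2.HoughCircles(cv2.medianBlur(g,3)[205:265,290:380],cv2.HOUGH_GRADIENT,1,20,param1=80,param2=8,minRadius=16,maxRadius=28);print(None if c is None else c[0][:3]+[290,205,0])
print("bar white",plane(w,78,93,.15),"bar other",plane(w,118,128,.15),"lug",plane(w,148,130,.1))
print("tray near edge",plane(w,257,118,.025),plane(w,383,117,.025))
E
```

```text
215 [(40, 32, 22), (28, 19, 8), (90, 72, 44), (149, 116, 73), (139, 108, 65), (138, 112, 69), (149, 120, 74), (66, 39, 19), (49, 22, 10), (52, 26, 14), (44, 19, 3), (70, 46, 31), (166, 172, 152), (154, 156, 137), (154, 155, 138), (151, 153, 139)]
300 [(32, 26, 14), (63, 49, 28), (166, 136, 84), (153, 125, 76), (154, 125, 77), (160, 132, 81), (107, 74, 43), (55, 21, 10), (64, 30, 17), (59, 28, 10), (45, 15, 2), (163, 156, 136), (151, 143, 123), (150, 141, 121), (155, 150, 129), (151, 144, 124)]
390 [(27, 23, 13), (87, 68, 43), (79, 62, 39), (81, 65, 41), (79, 61, 37), (53, 35, 21), (26, 13, 8), (25, 11, 1), (28, 16, 7), (21, 4, 0), (78, 70, 58), (98, 94, 80), (89, 82, 69), (82, 75, 66), (163, 161, 139), (152, 149, 128)]
jar lid [0.6212 0.2462 0.101 ]
edge (194, 199) [0.5644 0.0809 0.09  ]
edge (407, 199) [0.5818 0.3385 0.09  ]
edge (194, 206) [0.5733 0.079  0.09  ]
edge (407, 206) [0.5909 0.3388 0.09  ]
[[331.5 230.5  24.1]]
bar white [0.4428 0.0292 0.15  ] bar other [0.4744 0.0554 0.15  ] lug [0.48   0.0524 0.1   ]
tray near edge [0.4776 0.1562 0.025 ] [0.4876 0.3232 0.025 ]
```

```bash
python3 -c "
from h import *
go((.621,.244,.2,86.6),(.621,.244,.08,86.6))"
```

```text
pos [0.5491 0.2313 0.2701] close 86.14 t 1.4 F [0.0696 0.2555 0.061 ] w 1.0000614620074244 gf 0.0 j [-0.5929  0.2474  0.1436  1.4916 -0.0362  1.4056  1.0558]
 -> (0.621, 0.244, 0.2, 86.6) xyz [-0.0709  0.0175  0.07  ] ang [ 0.02 -0.04 -0.46]
 -> (0.621, 0.244, 0.08, 86.6) xyz [-0.071   0.0175  0.19  ] ang [ 0.02 -0.04 -0.46]
```

Call:
carry_out(
  motion=[
    {"xyz": [-0.071,0.0175,0.07],"angular": [0,0,-0.5]},
    {"xyz": [-0.071,0.0175,0.07],"angular": [0,0,-0.5]},
    {"xyz": [-0.071,0.0175,0.07],"angular": [0,0,-0.5]},
    {"xyz": [-0.071,0.0175,0.11],"angular": [0,0,-0.5]},
    {"xyz": [-0.071,0.0175,0.15],"angular": [0,0,-0.5]},
    {"xyz": [-0.071,0.0175,0.18],"angular": [0,0,-0.5]},
    {"xyz": [-0.071,0.0175,0.19],"angular": [0,0,-0.5]},
    {"xyz": [-0.071,0.0175,0.19],"angular": [0,0,-0.5]},
  ],
)

```text
clock: 2.2
position: [0.6211, 0.243, 0.08]
ee_rot: [0.03, 1.0, -0.0, -0.001]
ft_force: [0.4, -0.2, 0.6]
grip_width: 1.003
grasp_force: 0.0
```

Call:
carry_out(
  motion=[
    {"xyz": [0,0,0],"angular": [0,0,0]},
    {"xyz": [0,0,0],"angular": [0,0,0]},
    {"xyz": [0,0,0],"angular": [0,0,0]},
    {"xyz": [0,0,0],"angular": [0,0,0]},
    {"xyz": [0,0,0],"angular": [0,0,0]},
    {"xyz": [0,0,0],"angular": [0,0,0]},
    {"xyz": [0,0,0],"angular": [0,0,0]},
    {"xyz": [0,0,0],"angular": [0,0,0]},
  ],
  hand=0.45,
  grip_force=40,
)

```text
clock: 3.0
position: [0.6233, 0.243, 0.0827]
ee_rot: [0.03, 1.0, 0.001, 0.002]
ft_force: [-1.2, 0.8, 5.7]
grip_width: 0.571
grasp_force: 40.5
```

```bash
python3 -c "
from h import *
go((.40,.238,.02,86.6))"; python3 snap.py 2 side
```

```text
pos [0.6233 0.243  0.0827] close 86.51 t 3.0 F [-1.1636  0.8343  5.7021] w 0.5708106949451845 gf 40.51269471645355 j [-0.5441  0.5345  0.1421  1.508  -0.0814  1.1012  1.125 ]
 -> (0.4, 0.238, 0.02, 86.6) xyz [ 0.2228 -0.0187  0.0619] ang [ 0.11  0.18 -0.09]
pos [0.6233 0.243  0.0827] close 86.51 t 3.05 F [-0.4124 -0.0148  5.5478] w 0.5689659602287342 gf 40.51305592060089 j [-0.544   0.5344  0.1421  1.5081 -0.0814  1.1012  1.125 ]
```

Call:
carry_out(
  motion=[
    {"xyz": [0,0,-0.02],"angular": [0,0,0]},
    {"xyz": [0,0,-0.06],"angular": [0,0,0]},
    {"xyz": [0,0,-0.1],"angular": [0,0,0]},
    {"xyz": [0,0,-0.13],"angular": [0,0,0]},
    {"xyz": [0,0,-0.13],"angular": [0,0,0]},
    {"xyz": [0.025,-0.002,-0.13],"angular": [0,0,0]},
    {"xyz": [0.065,-0.005,-0.13],"angular": [0,0,0]},
    {"xyz": [0.11,-0.009,-0.13],"angular": [0,0,0]},
    {"xyz": [0.155,-0.013,-0.13],"angular": [0,0,0]},
    {"xyz": [0.195,-0.016,-0.13],"angular": [0,0,0]},
    {"xyz": [0.2215,-0.0185,-0.13],"angular": [0,0,0]},
    {"xyz": [0.2215,-0.0185,-0.13],"angular": [0,0,0]},
  ],
)

```text
clock: 4.25
position: [0.3967, 0.2376, 0.2101]
ee_rot: [0.029, 1.0, 0.0, -0.001]
ft_force: [0.5, -0.0, -2.2]
grip_width: 0.567
grasp_force: 42.5
```

```bash
python3 snap.py 3 side; python3 -c "
from h import *
go((.399,.238,.088,86.6))
b=pickle.load(open('side3.pkl','rb'));w=pickle.load(open('wrist1.pkl','rb'))
cv2.imwrite('pics/s3.png',cv2.resize(b['img'][60:260,100:360,::-1],None,fx=2.5,fy=2.5))"
```

```text
pos [0.3986 0.2374 0.2104] close 86.61 t 4.3 F [ 1.2091 -0.7532 -1.8405] w 0.5679132000374143 gf 42.51885116100311 j [-0.703  -0.012   0.067   1.9009  0.0006  1.2522  0.8754]
pos [0.3986 0.2374 0.2104] close 86.61 t 4.3 F [ 1.2091 -0.7532 -1.8405] w 0.5679132000374143 gf 42.51885116100311 j [-0.703  -0.012   0.067   1.9009  0.0006  1.2522  0.8754]
 -> (0.399, 0.238, 0.088, 86.6) xyz [-0.0003  0.0005  0.1224] ang [0.03 0.01 0.01]
```

View pics/s3.png

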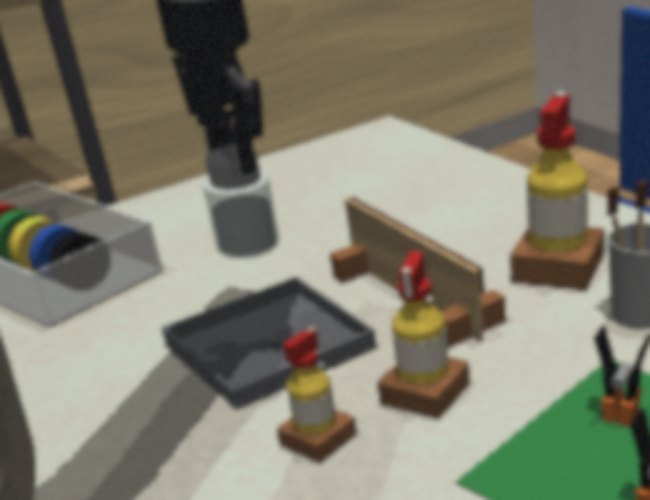

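The jar hangs in the gripper over the tray, crop (240,215), and is still upright.

Call:
carry_out(
  motion=[
    {"xyz": [0,0,0.03],"angular": [0,0,0]},
    {"xyz": [0,0,0.065],"angular": [0,0,0]},
    {"xyz": [0,0,0.095],"angular": [0,0,0]},
    {"xyz": [0,0,0.112],"angular": [0,0,0]},
    {"xyz": [0,0,0.118],"angular": [0,0,0]},
    {"xyz": [0,0,0.121],"angular": [0,0,0]},
    {"xyz": [0,0,0.1225],"angular": [0,0,0]},
    {"xyz": [0,0,0.1225],"angular": [0,0,0]},
  ],
)

```text
clock: 5.1
position: [0.4005, 0.2376, 0.0885]
ee_rot: [0.031, 1.0, 0.0, 0.001]
ft_force: [0.4, 0.0, -2.9]
grip_width: 0.565
grasp_force: 42.4
```

Call:
carry_out(
  motion=[
    {"xyz": [0,0,0.001],"angular": [0,0,0]},
    {"xyz": [0,0,0.002],"angular": [0,0,0]},
    {"xyz": [0,0,0.003],"angular": [0,0,0]},
    {"xyz": [0,0,0.003],"angular": [0,0,0]},
  ],
)

```text
clock: 5.5
position: [0.4012, 0.2382, 0.0874]
ee_rot: [0.03, 1.0, 0.001, 0.001]
ft_force: [-5.3, -2.2, 20.3]
grip_width: 0.566
grasp_force: 44.5
```

Call:
carry_out(
  motion=[
    {"xyz": [0,0,-0.0015],"angular": [0,0,0]},
    {"xyz": [0,0,-0.0015],"angular": [0,0,0]},
  ],
)

```text
clock: 5.7
position: [0.4007, 0.2379, 0.0875]
ee_rot: [0.03, 1.0, 0.001, 0.001]
ft_force: [-0.3, 0.1, 6.7]
grip_width: 0.566
grasp_force: 43.5
```

Call:
carry_out(
  motion=[
    {"xyz": [0,0,0],"angular": [0,0,0]},
    {"xyz": [0,0,0],"angular": [0,0,0]},
    {"xyz": [0,0,0],"angular": [0,0,0]},
    {"xyz": [0,0,0],"angular": [0,0,0]},
    {"xyz": [0,0,-0.02],"angular": [0,0,0]},
    {"xyz": [0,0,-0.06],"angular": [0,0,0]},
    {"xyz": [0,0,-0.11],"angular": [0,0,0]},
    {"xyz": [0,0,-0.15],"angular": [0,0,0]},
    {"xyz": [0,0,-0.15],"angular": [0,0,0]},
  ],
  hand=1.0,
)

```text
clock: 6.6
position: [0.402, 0.2388, 0.2419]
ee_rot: [0.031, 1.0, 0.003, 0.003]
ft_force: [0.4, 0.7, -0.9]
grip_width: 0.998
grasp_force: 0.0
```

```bash
python3 -c "
from h import *
go((.48,-.06,.28,90),(.52,-.12,.28,90))"
```

```text
pos [0.402  0.2388 0.2419] close 86.5 t 6.6 F [ 0.3638  0.6582 -0.8513] w 0.9981671752171609 gf 0.0 j [-0.7044 -0.0314  0.0694  1.8527  0.002   1.3113  0.8742]
 -> (0.48, -0.06, 0.28, 90) xyz [-0.0964 -0.2932 -0.0392] ang [ 0.33  0.4  -3.5 ]
 -> (0.52, -0.12, 0.28, 90) xyz [-0.14   -0.3507 -0.0392] ang [ 0.33  0.4  -3.5 ]
```

Call:
carry_out(
  motion=[
    {"xyz": [-0.14,-0.35,-0.039],"angular": [0,0,-3.5]},
    {"xyz": [-0.14,-0.35,-0.039],"angular": [0,0,-3.5]},
    {"xyz": [-0.14,-0.35,-0.039],"angular": [0,0,-3.5]},
    {"xyz": [-0.14,-0.35,-0.039],"angular": [0,0,-3.5]},
    {"xyz": [-0.14,-0.35,-0.039],"angular": [0,0,-3.5]},
    {"xyz": [-0.14,-0.35,-0.039],"angular": [0,0,-3.5]},
    {"xyz": [-0.14,-0.35,-0.039],"angular": [0,0,-3.5]},
    {"xyz": [-0.14,-0.35,-0.039],"angular": [0,0,-3.5]},
    {"xyz": [-0.14,-0.35,-0.039],"angular": [0,0,-3.5]},
    {"xyz": [-0.14,-0.35,-0.039],"angular": [0,0,-3.5]},
    {"xyz": [-0.14,-0.35,-0.039],"angular": [0,0,-3.5]},
  ],
)

```text
clock: 7.7
position: [0.5181, -0.1194, 0.2747]
ee_rot: [-0.001, 1.0, 0.0, -0.0]
ft_force: [0.2, 0.6, 0.3]
grip_width: 1.0
grasp_force: 0.0
```

```bash
python3 snap.py 4 wrist scene side
```

```text
pos [ 0.5182 -0.1195  0.2752] close 90.11 t 7.85 F [-0.3179  0.5786 -0.1264] w 0.9974740777350292 gf 0.0 j [-0.3203  0.0984  0.5002  1.664  -0.0483  1.3916  1.7591]
```

View pics/wrist4.png

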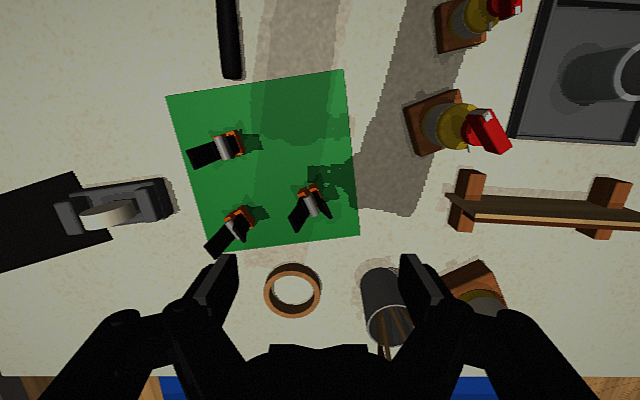

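Wrist view: three clamps at (218,148), (232,232), (310,203), cap bar with its white end at (488,117), and the jar standing in the tray at top right (600,75). I'll enlarge the clamps and the cap.

```bash
python3 - <<'E'
from h import *
im=pickle.load(open("wrist4.pkl","rb"))["img"][...,::-1]
r=lambda c:cv2.resize(c,None,fx=4,fy=4,interpolation=cv2.INTER_CUBIC)
A=r(im[120:260,180:340]);cv2.imwrite("pics/m4a.png",A)
a=pickle.load(open("scene4.pkl","rb"))["img"][...,::-1]
B=np.hstack([r(im[80:165,400:520]),cv2.resize(a[155:240,340:420],None,fx=4,fy=4,interpolation=cv2.INTER_CUBIC)]);cv2.imwrite("pics/m4b.png",B);print(B.shape)
E
```

```text
(340, 800, 3)
```

View pics/m4a.png

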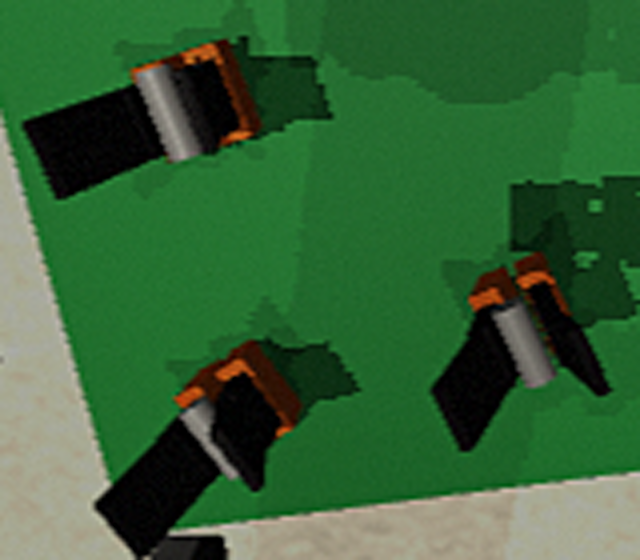

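View pics/m4b.png

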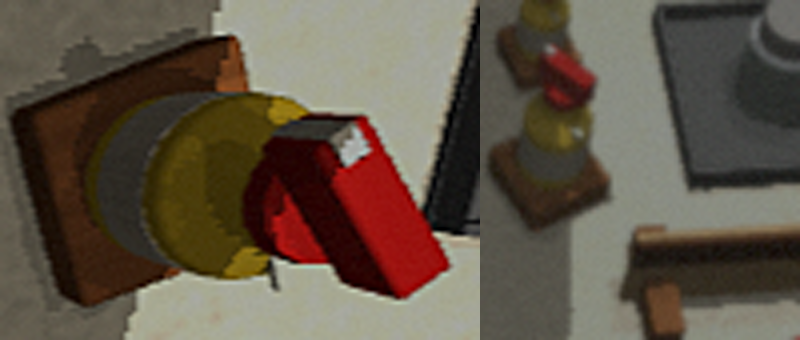

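Crop: the pins run (152,70)–(185,158), (193,408)–(235,475) and (507,308)–(538,383). The bar's top face has corners (366,117), (332,152), (405,298), (450,265), with the white end pointing away from the lug (3 o'clock of the cap is nearly half a turn open).

```bash
python3 - <<'E'
from h import *
w=pickle.load(open("wrist4.pkl","rb"));s=pickle.load(open("scene4.pkl","rb"))
W=lambda u,v:(u/4+180-.4,v/4+120-.4);V=lambda u,v:(u/4+400-.4,v/4+80-.4)
for p,q in(((152,70),(185,158)),((193,408),(235,475)),((507,308),(538,383))):
    a,b=plane(w,*W(*p),.055),plane(w,*W(*q),.055);d=b-a
    print("pin mid",(a+b)/2,"len",np.linalg.norm(d),"dir",np.degrees(np.arctan2(d[1],d[0])))
c=[plane(w,*V(*p),.155) for p in((366,117),(332,152),(405,298),(450,265))]
print(np.array(c),np.mean(c,0));d=(c[0]+c[1]-c[2]-c[3])/2;print("bar dir to white",d,np.degrees(np.arctan2(d[1],d[0])))
g,m,l=blobs(w["img"],(45,80,30),(85,255,255),500)
hull=cv2.convexHull(np.argwhere(m>0)[:,::-1].astype(np.int32))
q=cv2.approxPolyDP(hull,15,True)[:,0];P=np.array([plane(w,*p,.003) for p in q.astype(float)]);print("mat",P,P.mean(0))
blk=[plane(w,*V(*p),.03) for p in((15,112),(235,37),(75,305))];print("block",np.array(blk),(blk[1]+blk[2])/2)
d=blk[2]-blk[0];print(np.degrees(np.arctan2(d[1],d[0])))
# jar upright/place
ja=pickle.load(open("side4.pkl","rb"))
cv2.imwrite("pics/j4.png",np.hstack([cv2.resize(s["img"][140:220,370:460,::-1],None,fx=4,fy=4),cv2.resize(ja["img"][130:210,150:240,::-1],None,fx=4,fy=4)]))
E
```

```text
pin mid [ 0.4884 -0.2414  0.055 ] len 0.029057219401535862 dir 15.118054626059779
pin mid [ 0.6034 -0.2377  0.055 ] len 0.02873609279583355 dir 25.572174127197755
pin mid [ 0.5671 -0.1283  0.055 ] len 0.029292804930677253 dir 20.921979727344514
[[0.4385 0.0359 0.155 ]
 [0.446  0.0298 0.155 ]
 [0.4788 0.0531 0.155 ]
 [0.4711 0.0619 0.155 ]] [0.4586 0.0452 0.155 ]
bar dir to white [-0.0327 -0.0246  0.    ] -143.00107648287866
mat [[ 0.6341 -0.0509  0.003 ]
 [ 0.6675 -0.2755  0.003 ]
 [ 0.4241 -0.3301  0.003 ]
 [ 0.3894 -0.0858  0.003 ]] [ 0.5288 -0.1856  0.003 ]
block [[ 0.4385 -0.006   0.03  ]
 [ 0.4154  0.0624  0.03  ]
 [ 0.5019  0.021   0.03  ]] [0.4587 0.0417 0.03  ]
23.10558336446964
```

View pics/j4.png

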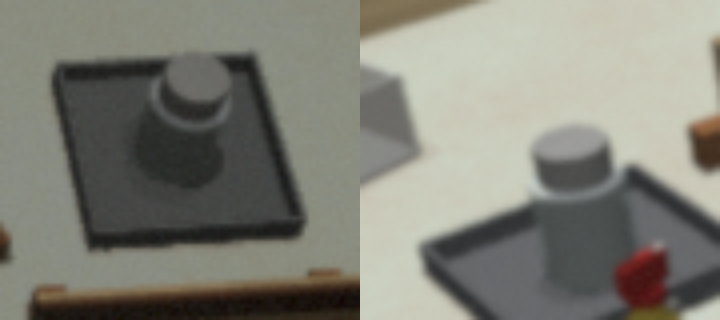

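```bash
python3 -c "
from h import *
go((.46,.0435,.23,127),(.46,.0435,.131,127))"
```

```text
pos [ 0.5182 -0.1195  0.2752] close 90.11 t 7.85 F [-0.3179  0.5786 -0.1264] w 0.9974740777350292 gf 0.0 j [-0.3203  0.0984  0.5002  1.664  -0.0483  1.3916  1.7591]
 -> (0.46, 0.0435, 0.23, 127) xyz [0.0579 0.1631 0.0452] ang [  0.03   0.   -36.89]
 -> (0.46, 0.0435, 0.131, 127) xyz [0.0579 0.163  0.1442] ang [  0.03   0.   -36.89]
```

Call:
carry_out(
  motion=[
    {"xyz": [0.058,0.163,0.045],"angular": [0,0,-36.9]},
    {"xyz": [0.058,0.163,0.045],"angular": [0,0,-36.9]},
    {"xyz": [0.058,0.163,0.045],"angular": [0,0,-36.9]},
    {"xyz": [0.058,0.163,0.045],"angular": [0,0,-36.9]},
    {"xyz": [0.058,0.163,0.045],"angular": [0,0,-36.9]},
    {"xyz": [0.058,0.163,0.045],"angular": [0,0,-36.9]},
    {"xyz": [0.058,0.163,0.045],"angular": [0,0,-36.9]},
    {"xyz": [0.058,0.163,0.085],"angular": [0,0,-36.9]},
    {"xyz": [0.058,0.163,0.12],"angular": [0,0,-36.9]},
    {"xyz": [0.058,0.163,0.139],"angular": [0,0,-36.9]},
    {"xyz": [0.058,0.163,0.144],"angular": [0,0,-36.9]},
    {"xyz": [0.058,0.163,0.144],"angular": [0,0,-36.9]},
  ],
  hand=0.5,
)

```text
clock: 9.05
position: [0.4604, 0.0419, 0.1313]
ee_rot: [-0.316, 0.949, -0.0, -0.0]
ft_force: [-0.5, -0.3, 0.3]
grip_width: 0.499
grasp_force: 0.0
```

Call:
carry_out(
  motion=[
    {"xyz": [0,0,0],"angular": [0,0,0]},
    {"xyz": [0,0,0],"angular": [0,0,0]},
    {"xyz": [0,0,0],"angular": [0,0,0]},
    {"xyz": [0,0,0],"angular": [0,0,0]},
    {"xyz": [0,0,0],"angular": [0,0,0]},
    {"xyz": [0,0,0],"angular": [0,0,0]},
  ],
  hand=0.0,
  grip_force=25,
)

```text
clock: 9.65
position: [0.4603, 0.0441, 0.1328]
ee_rot: [-0.317, 0.948, 0.001, 0.001]
ft_force: [-5.9, 6.4, 8.8]
grip_width: 0.157
grasp_force: 27.3
```

```bash
python3 -c "
from h import *
go((.46,.0435,.131,127));from workcell import *;print(get_obs()['torque'])"
```

```text
pos [0.4603 0.0441 0.1328] close 126.96 t 9.65 F [-5.8877  6.3684  8.7516] w 0.15716428975848534 gf 27.336087226867676 j [-0.5002  0.0499  0.3177  2.0137 -0.0204  1.0796  2.0426]
 -> (0.46, 0.0435, 0.131, 127) xyz [ 0.0006 -0.0003  0.0018] ang [ 0.1   0.11 -0.04]
[ 1.0839  1.335  -0.0863]
```

Call:
carry_out(
  motion=[
    {"xyz": [0,0.0017,-0.002],"angular": [0,0,0]},
    {"xyz": [0,0.0017,-0.002],"angular": [0,0,0]},
  ],
)

```text
clock: 9.85
position: [0.4598, 0.0442, 0.1333]
ee_rot: [-0.317, 0.949, -0.0, 0.001]
ft_force: [6.1, 2.0, -13.1]
grip_width: 0.158
grasp_force: 27.1
```

Call:
carry_out(
  motion=[
    {"xyz": [0,0,0],"angular": [0,0,8]},
    {"xyz": [0,0,0],"angular": [0,0,16]},
    {"xyz": [0,0,0],"angular": [0,0,24]},
    {"xyz": [0,0,0],"angular": [0,0,32]},
    {"xyz": [0,0,0],"angular": [0,0,40]},
    {"xyz": [0,0,0],"angular": [0,0,48]},
    {"xyz": [0,0,0],"angular": [0,0,56]},
    {"xyz": [0,0,0],"angular": [0,0,64]},
    {"xyz": [0,0,0],"angular": [0,0,72]},
    {"xyz": [0,0,0],"angular": [0,0,80]},
    {"xyz": [0,0,0],"angular": [0,0,88]},
    {"xyz": [0,0,0],"angular": [0,0,88]},
  ],
)

```text
clock: 11.05
position: [0.4597, 0.0427, 0.1332]
ee_rot: [0.434, 0.901, -0.0, 0.001]
ft_force: [4.8, -3.2, -10.3]
grip_width: 0.154
grasp_force: 27.4
```

```bash
python3 -c "
from h import *
go();from workcell import *;print(get_obs()['torque'])"
```

```text
pos [0.4597 0.0427 0.1332] close 38.55 t 11.05 F [  4.7981  -3.2341 -10.2513] w 0.1543855325728695 gf 27.400298416614532 j [-0.5405  0.0462  0.3588  2.017  -0.0169  1.0804  0.4987]
[-0.5924 -1.136   0.0499]
```

Call:
carry_out(
  motion=[
    {"xyz": [0,0,0.001],"angular": [0,0,8]},
    {"xyz": [0,0,0.001],"angular": [0,0,16]},
    {"xyz": [0,0,0.001],"angular": [0,0,24]},
    {"xyz": [0,0,0.001],"angular": [0,0,32]},
    {"xyz": [0,0,0.001],"angular": [0,0,40]},
    {"xyz": [0,0,0.001],"angular": [0,0,48]},
    {"xyz": [0,0,0.001],"angular": [0,0,56]},
    {"xyz": [0,0,0.001],"angular": [0,0,64]},
    {"xyz": [0,0,0.001],"angular": [0,0,72]},
    {"xyz": [0,0,0.001],"angular": [0,0,80]},
    {"xyz": [0,0,0.001],"angular": [0,0,86]},
    {"xyz": [0,0,0.001],"angular": [0,0,90]},
  ],
)

```text
clock: 12.25
position: [0.4584, 0.0428, 0.1331]
ee_rot: [0.944, 0.331, -0.001, -0.0]
ft_force: [-8.6, -4.4, 9.2]
grip_width: 0.152
grasp_force: 30.2
```

```bash
python3 -c "
from h import *
go();from workcell import *;print(get_obs()['torque'])"
```

```text
pos [0.4584 0.0428 0.1331] close -51.39 t 12.25 F [-8.6305 -4.4056  9.1544] w 0.1524996323842293 gf 30.173777639865875 j [-0.5812  0.0447  0.401   2.0196 -0.0195  1.083  -1.0684]
[-0.9761  1.9729  0.0292]
```

Call:
carry_out(
  motion=[
    {"xyz": [0,0,0],"angular": [0,0,3]},
    {"xyz": [0,0,0],"angular": [0,0,6]},
    {"xyz": [0,0,0],"angular": [0,0,9]},
    {"xyz": [0,0,0],"angular": [0,0,12]},
    {"xyz": [0,0,0],"angular": [0,0,12]},
  ],
)

```text
clock: 12.75
position: [0.4583, 0.043, 0.1331]
ee_rot: [0.973, 0.231, -0.001, -0.0]
ft_force: [-9.0, -3.4, 9.3]
grip_width: 0.161
grasp_force: 30.3
```

```bash
python3 -c "
from h import *
go();from workcell import *;print(get_obs()['torque'])"
```

```text
pos [0.4583 0.043  0.1331] close -63.25 t 12.75 F [-8.9809 -3.4454  9.3227] w 0.16098374018826556 gf 30.270539224147797 j [-0.5866  0.0445  0.4063  2.0199 -0.0199  1.0832 -1.2753]
[-0.8027  2.1097 -0.0457]
```

Call:
carry_out(
  motion=[
    {"xyz": [0,0,0],"angular": [0,0,2]},
    {"xyz": [0,0,0],"angular": [0,0,4]},
    {"xyz": [0,0,0],"angular": [0,0,5]},
    {"xyz": [0,0,0],"angular": [0,0,5]},
  ],
)

```text
clock: 13.15
position: [0.4582, 0.0431, 0.1331]
ee_rot: [0.982, 0.189, -0.001, -0.0]
ft_force: [-10.2, -2.6, 9.6]
grip_width: 0.156
grasp_force: 30.3
```

```bash
python3 -c "
from h import *
go();from workcell import *;print(get_obs()['torque'])"
```

```text
pos [0.4582 0.0431 0.1331] close -68.18 t 13.15 F [-10.1786  -2.6265   9.6311] w 0.15553442448981752 gf 30.293035805225372 j [-0.5889  0.0444  0.4086  2.02   -0.0201  1.0832 -1.3612]
[-0.7471  2.1148 -0.0569]
```

Call:
carry_out(
  motion=[
    {"xyz": [0,0,0],"angular": [0,0,2]},
    {"xyz": [0,0,0],"angular": [0,0,4]},
    {"xyz": [0,0,0],"angular": [0,0,5]},
    {"xyz": [0,0,0],"angular": [0,0,5]},
  ],
)

```text
clock: 13.55
position: [0.4584, 0.0432, 0.1331]
ee_rot: [0.989, 0.147, -0.001, 0.0]
ft_force: [-10.2, -3.3, 9.8]
grip_width: 0.16
grasp_force: 48.6
```

```bash
python3 -c "
from h import *
go();from workcell import *;print(get_obs()['torque'])"
```

```text
pos [0.4584 0.0432 0.1331] close -73.06 t 13.55 F [-10.1924  -3.3149   9.8266] w 0.15971394907916242 gf 48.61477509140968 j [-0.5914  0.0444  0.4105  2.0199 -0.0195  1.0831 -1.4472]
[-0.7826  2.07    1.0579]
```

Call:
carry_out(
  motion=[
    {"xyz": [0,0,0],"angular": [0,0,2]},
    {"xyz": [0,0,0],"angular": [0,0,4]},
    {"xyz": [0,0,0],"angular": [0,0,5]},
    {"xyz": [0,0,0],"angular": [0,0,5]},
  ],
)

```text
clock: 13.95
position: [0.4592, 0.0435, 0.1333]
ee_rot: [0.995, 0.104, 0.0, 0.0]
ft_force: [-5.2, -2.7, 7.4]
grip_width: 0.158
grasp_force: 88.3
```

```bash
python3 -c "
from h import *
go();from workcell import *;print(get_obs()['torque'])"
```

```text
pos [0.4592 0.0435 0.1333] close -78.02 t 13.95 F [-5.1865 -2.6937  7.3548] w 0.15786891323605082 gf 88.33794604986906 j [-0.5938  0.0446  0.4126  2.0194 -0.0197  1.0814 -1.534 ]
[-0.5509  1.0672  1.3677]
```

The stop was reached (moment jumped from -0.06 to above 1 N m). Release and rise.

Call:
carry_out(
  motion=[
    {"xyz": [0,0,0],"angular": [0,0,0]},
    {"xyz": [0,0,0],"angular": [0,0,0]},
    {"xyz": [0,0,0],"angular": [0,0,0]},
    {"xyz": [0,0,0],"angular": [0,0,0]},
    {"xyz": [0,0,-0.03],"angular": [0,0,0]},
    {"xyz": [0,0,-0.07],"angular": [0,0,0]},
    {"xyz": [0,0,-0.12],"angular": [0,0,0]},
    {"xyz": [0,0,-0.15],"angular": [0,0,0]},
    {"xyz": [0,0,-0.15],"angular": [0,0,0]},
  ],
  hand=0.6,
  grip_force=40,
)

```text
clock: 14.85
position: [0.4612, 0.0441, 0.2866]
ee_rot: [0.995, 0.104, 0.004, -0.001]
ft_force: [0.8, 0.1, -1.0]
grip_width: 0.6
grasp_force: 0.0
```

```bash
python3 -c "
from snap import *
snap('5',('wrist','scene'))
w=pickle.load(open('wrist5.pkl','rb'));s=pickle.load(open('scene5.pkl','rb'))
cv2.imwrite('pics/m5.png',np.vstack([w['img'][...,::-1],np.zeros((1,640,3),np.uint8)]))
q=proj(w,[.46,.043,.15]);print(q)
go((.4884,-.2414,.2,-75),(.4884,-.2414,.06,-75))
"
```

```text
[320.1097 190.9808]
pos [0.4595 0.0438 0.2824] close -78.1 t 14.95 F [ 0.2353  0.6599 -0.7912] w 0.5992452379624483 gf 0.0 j [-0.6117 -0.0827  0.3971  1.809   0.032   1.4079 -1.5841]
 -> (0.4884, -0.2414, 0.2, -75) xyz [-0.0306  0.2851  0.0823] ang [-0.02 -0.06 -3.1 ]
 -> (0.4884, -0.2414, 0.06, -75) xyz [-0.0307  0.2851  0.2223] ang [-0.02 -0.06 -3.1 ]
```

View pics/m5.png

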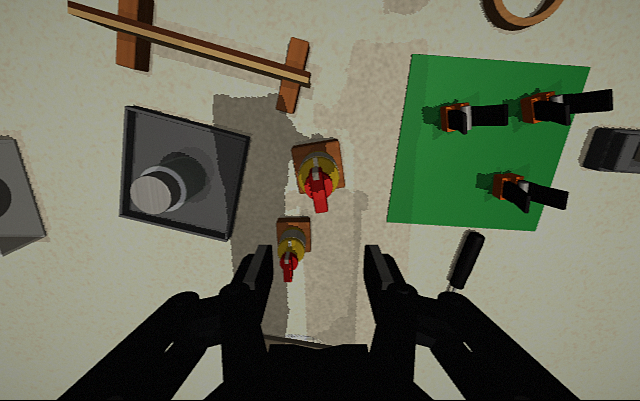

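Wrist view: the cap bar (320,190) points along the lug line, white end over the lug, so the cap is home. The jar stands in the tray at (155,190) and the clamps are untouched.

```bash
python3 -c "
from snap import *
go((.567,-.130,.17,-69),(.567,-.130,.063,-69))
w=pickle.load(open('wrist5.pkl','rb'))
# edge in wrist5: sample profile across edge near two points
for u in (100,200,260,300):print(u,[int(x) for x in w['img'][0:95,u].mean(1)][:])
" | cut -c1-420
```

```text
pos [0.4595 0.0438 0.2824] close -78.1 t 14.95 F [ 0.2353  0.6599 -0.7912] w 0.5992452379624483 gf 0.0 j [-0.6117 -0.0827  0.3971  1.809   0.032   1.4079 -1.5841]
 -> (0.567, -0.13, 0.17, -69) xyz [0.0693 0.1923 0.1124] ang [-0.02 -0.06 -9.1 ]
 -> (0.567, -0.13, 0.063, -69) xyz [0.0692 0.1923 0.2194] ang [-0.02 -0.06 -9.1 ]
100 [146, 145, 142, 143, 144, 144, 145, 149, 154, 150, 35, 23, 32, 34, 29, 24, 69, 115, 111, 106, 108, 115, 111, 6, 19, 87, 161, 152, 151, 148, 150, 151, 151, 149, 151, 148, 148, 147, 150, 149, 152, 148, 150, 148, 147, 150, 144, 146, 150, 148, 151, 149, 152, 154, 154, 154, 154, 154, 149, 149, 148, 144, 148, 150, 153, 155, 151, 153, 152, 155, 154, 155, 154, 153, 154, 153, 155, 153, 153, 153, 155, 153, 155, 153, 155, 1
200 [153, 152, 152, 151, 150, 148, 150, 151, 151, 151, 150, 150, 148, 153, 154, 150, 150, 152, 153, 152, 152, 152, 152, 150, 151, 154, 153, 153, 153, 156, 155, 143, 144, 143, 142, 143, 145, 142, 149, 108, 28, 38, 38, 41, 36, 38, 139, 125, 123, 124, 128, 136, 25, 21, 30, 27, 30, 157, 140, 135, 138, 139, 137, 137, 136, 134, 130, 133, 161, 158, 158, 158,
[... 208 characters left out ...]
151, 154, 155, 156, 156, 158, 155, 156, 159, 160, 159, 159, 156, 156, 159, 160, 157, 157, 156, 152, 153, 132, 141, 148, 151, 150, 154, 154, 158, 167, 109, 30, 39, 40, 39, 32, 82, 136, 129, 127, 128, 133, 107, 20, 27, 30, 23, 126, 154, 142, 140, 141, 138, 139, 144, 143, 143, 137, 
300 [154, 153, 152, 153, 154, 152, 154, 154, 149, 152, 154, 153, 153, 153, 154, 153, 153, 156, 155, 153, 155, 153, 153, 151, 150, 152, 155, 154, 154, 155, 156, 157, 158, 155, 154, 153, 157, 162, 161, 72, 62, 76, 73, 78, 78, 72, 74, 76, 75, 75, 74, 72, 77, 75, 74, 75, 76, 76, 80, 79, 77, 75, 77, 82, 68, 70, 71, 70, 75, 44, 38, 40, 40, 41, 34, 79, 136, 128, 126, 128, 136, 87, 20, 37, 27, 12, 29, 84, 74, 106, 104, 107,
```

Call:
carry_out(
  motion=[
    {"xyz": [0.069,0.192,0.112],"angular": [0,0,-9]},
    {"xyz": [0.069,0.192,0.112],"angular": [0,0,-9]},
    {"xyz": [0.069,0.192,0.112],"angular": [0,0,-9]},
    {"xyz": [0.069,0.192,0.112],"angular": [0,0,-9]},
    {"xyz": [0.069,0.192,0.112],"angular": [0,0,-9]},
    {"xyz": [0.069,0.192,0.112],"angular": [0,0,-9]},
    {"xyz": [0.069,0.192,0.14],"angular": [0,0,-9]},
    {"xyz": [0.069,0.192,0.17],"angular": [0,0,-9]},
    {"xyz": [0.069,0.192,0.2],"angular": [0,0,-9]},
    {"xyz": [0.069,0.192,0.215],"angular": [0,0,-9]},
    {"xyz": [0.069,0.192,0.219],"angular": [0,0,-9]},
    {"xyz": [0.069,0.192,0.219],"angular": [0,0,-9]},
  ],
  hand=1.0,
)

```text
clock: 16.15
position: [0.5663, -0.1297, 0.0633]
ee_rot: [0.983, 0.181, -0.0, -0.0]
ft_force: [0.2, 0.7, -0.1]
grip_width: 0.997
grasp_force: 0.0
```

```bash
python3 -c "
from snap import *
go()
w=pickle.load(open('wrist5.pkl','rb'));v=pickle.load(open('wrist1.pkl','rb'))
A=[plane(w,u,x,.09) for u,x in((100,16),(200,45.7),(260,63))];B=[plane(v,u,x,.09) for u,x in((215,202.6),(300,202),(390,201.))]
for L in(A,B):
  L=np.array(L);print(L);f=np.polyfit(L[:,1],L[:,0],1);print('slope',np.degrees(f[0]),'x at y=.13,.205,.28',np.polyval(f,[.13,.205,.28]))
a,b=[pickle.load(open(n+'0.pkl','rb')) for n in('scene','side')]
snap('6',('wrist',))
"
```

```text
pos [ 0.5663 -0.1297  0.0633] close -69.09 t 16.15 F [ 0.2496  0.6543 -0.115 ] w 0.9972670999488003 gf 0.0 j [-0.313   0.4306  0.5642  1.7878 -0.2682  1.0008 -0.8496]
[[0.5823 0.3049 0.09  ]
 [0.576  0.2    0.09  ]
 [0.5725 0.1341 0.09  ]]
slope 3.284948705731543 x at y=.13,.205,.28 [0.5722 0.5765 0.5808]
[[0.5707 0.1054 0.09  ]
 [0.5769 0.2088 0.09  ]
 [0.583  0.318  0.09  ]]
slope 3.3059089954977163 x at y=.13,.205,.28 [0.5722 0.5765 0.5809]
```

View pics/wrist6.png

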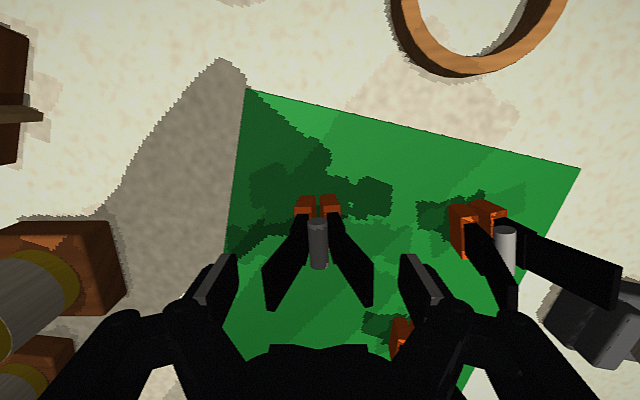

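Wrist view: the clamp stands between the open fingers, pin (318,245) square to them. Both edge views agree to within 0.1 mm. Squeeze.

Call:
carry_out(
  motion=[
    {"xyz": [0,0,0],"angular": [0,0,0]},
    {"xyz": [0,0,0],"angular": [0,0,0]},
    {"xyz": [0,0,0],"angular": [0,0,0]},
    {"xyz": [0,0,0],"angular": [0,0,0]},
    {"xyz": [0,0,0],"angular": [0,0,0]},
    {"xyz": [0,0,0],"angular": [0,0,0]},
    {"xyz": [0,0,0],"angular": [0,0,0]},
    {"xyz": [0,0,0],"angular": [0,0,0]},
    {"xyz": [0,0,0],"angular": [0,0,0]},
    {"xyz": [0,0,0],"angular": [0,0,0]},
  ],
  hand=0.0,
  grip_force=60,
)

```text
clock: 17.2
position: [0.5686, -0.1282, 0.0663]
ee_rot: [0.983, 0.182, 0.002, -0.001]
ft_force: [-4.7, 7.0, 23.6]
grip_width: 0.29
grasp_force: 67.0
```

Call:
carry_out(
  motion=[
    {"xyz": [0,0,-0.03],"angular": [0,0,0]},
    {"xyz": [0,0,-0.08],"angular": [0,0,0]},
    {"xyz": [0,0,-0.13],"angular": [0,0,0]},
    {"xyz": [0,0,-0.13],"angular": [0,0,0]},
  ],
)

```text
clock: 17.6
position: [0.5696, -0.131, 0.2005]
ee_rot: [0.983, 0.181, 0.005, 0.001]
ft_force: [-0.3, 0.2, -1.9]
grip_width: 0.282
grasp_force: 64.6
```

```bash
python3 -c "
from snap import *
snap('7',('wrist','side'))
w=pickle.load(open('wrist7.pkl','rb'))['img'];b=pickle.load(open('side7.pkl','rb'))['img']
cv2.imwrite('pics/m7.png',np.hstack([cv2.resize(w[180:330,230:410,::-1],None,fx=2.5,fy=2.5),cv2.resize(b[90:240,270:400,::-1],None,fx=2.5,fy=2.5)]))
go((.5805,.274,.19,-3.3),(.5805,.274,.112,-3.3))"
```

```text
pos [ 0.567  -0.1298  0.1945] close -69.08 t 17.7 F [-1.0345  0.0226 -1.6699] w 0.28225483603550516 gf 64.6480643749237 j [-0.3643  0.2851  0.6159  1.6621 -0.1734  1.2466 -0.9182]
 -> (0.5805, 0.274, 0.19, -3.3) xyz [ 0.1567 -0.3724  0.0047] ang [  0.12  -0.12 -65.78]
 -> (0.5805, 0.274, 0.112, -3.3) xyz [ 0.1565 -0.3725  0.0827] ang [  0.12  -0.12 -65.78]
```

View pics/m7.png

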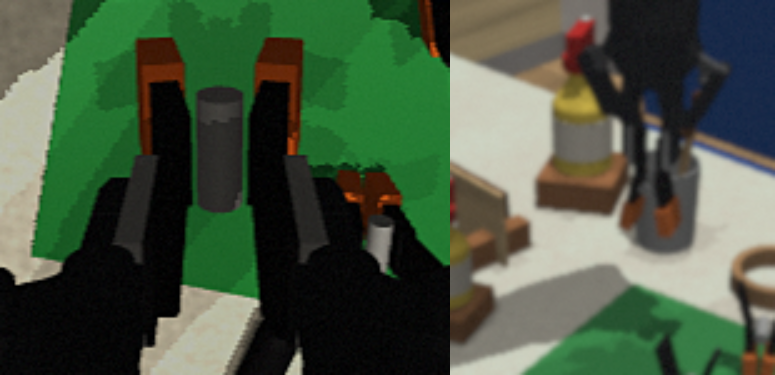

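The clamp hangs fully open in the fingers with its pin central at crop (219,150). On to the board.

Call:
carry_out(
  motion=[
    {"xyz": [0.157,-0.372,0],"angular": [0,0,-65.8]},
    {"xyz": [0.157,-0.372,0],"angular": [0,0,-65.8]},
    {"xyz": [0.157,-0.372,0],"angular": [0,0,-65.8]},
    {"xyz": [0.157,-0.372,0],"angular": [0,0,-65.8]},
    {"xyz": [0.157,-0.372,0],"angular": [0,0,-65.8]},
    {"xyz": [0.157,-0.372,0],"angular": [0,0,-65.8]},
    {"xyz": [0.157,-0.372,0],"angular": [0,0,-65.8]},
    {"xyz": [0.157,-0.372,0],"angular": [0,0,-65.8]},
    {"xyz": [0.157,-0.372,0],"angular": [0,0,-65.8]},
    {"xyz": [0.157,-0.372,0],"angular": [0,0,-65.8]},
    {"xyz": [0.157,-0.372,0],"angular": [0,0,-65.8]},
    {"xyz": [0.157,-0.372,0],"angular": [0,0,-65.8]},
  ],
)

```text
clock: 18.9
position: [0.5806, 0.2716, 0.1929]
ee_rot: [0.728, 0.685, -0.0, 0.0]
ft_force: [0.0, -0.4, -1.2]
grip_width: 0.286
grasp_force: 64.6
```

```bash
python3 -c "
from snap import *
snap('8',('wrist','scene'))
w=pickle.load(open('wrist8.pkl','rb'))['img'];b=pickle.load(open('scene8.pkl','rb'))['img']
cv2.imwrite('pics/m8.png',np.hstack([cv2.resize(w[120:330,190:440,::-1],None,fx=2,fy=2),cv2.resize(b[130:270,360:500,::-1],None,fx=2,fy=3)]))
go((.5806,.2765,.13,-3.3),(.5806,.2765,.115,-3.3))"
```

```text
pos [0.5807 0.2722 0.1933] close -3.42 t 19.0 F [-1.0243 -0.1598 -1.1871] w 0.2830068865411536 gf 64.63713526725769 j [-0.7071  0.3912  0.2598  1.48   -0.1021  1.2837 -0.4969]
 -> (0.5806, 0.2765, 0.13, -3.3) xyz [ 0.0043 -0.0003  0.0633] ang [ 0.    0.01 -0.12]
 -> (0.5806, 0.2765, 0.115, -3.3) xyz [ 0.0043 -0.0003  0.0783] ang [ 0.    0.01 -0.12]
```

View pics/m8.png

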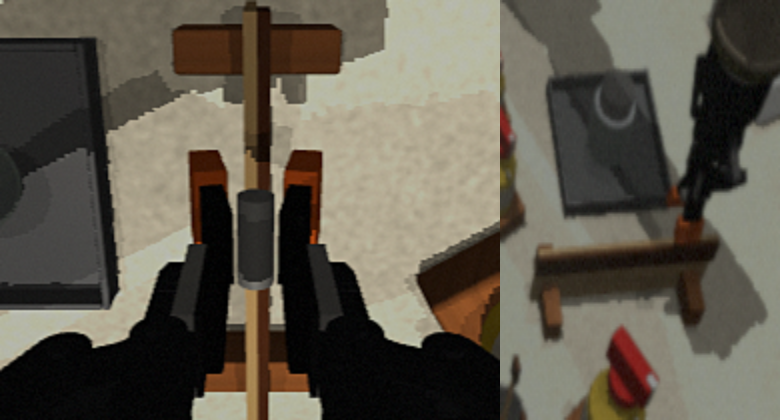

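The board's joint line, crop (257,100)–(257,300), lies exactly under the pin (255,240), between the open jaws. Lower.

Call:
carry_out(
  motion=[
    {"xyz": [0.004,0,0.03],"angular": [0,0,0]},
    {"xyz": [0.004,0,0.05],"angular": [0,0,0]},
    {"xyz": [0.004,0,0.06],"angular": [0,0,0]},
    {"xyz": [0.004,0,0.068],"angular": [0,0,0]},
    {"xyz": [0.004,0,0.073],"angular": [0,0,0]},
    {"xyz": [0.004,0,0.077],"angular": [0,0,0]},
    {"xyz": [0.004,0,0.077],"angular": [0,0,0]},
  ],
)

```text
clock: 19.7
position: [0.5807, 0.2776, 0.1164]
ee_rot: [0.727, 0.686, 0.0, 0.0]
ft_force: [0.2, 0.2, -1.1]
grip_width: 0.286
grasp_force: 64.7
```

Call:
carry_out(
  motion=[
    {"xyz": [0,0,0.001],"angular": [0,0,0]},
    {"xyz": [0,0,0.002],"angular": [0,0,0]},
    {"xyz": [0,0,0.002],"angular": [0,0,0]},
  ],
)

```text
clock: 20.0
position: [0.581, 0.2779, 0.1155]
ee_rot: [0.727, 0.686, 0.001, 0.0]
ft_force: [-1.9, -0.5, 5.1]
grip_width: 0.289
grasp_force: 65.3
```

Call:
carry_out(
  motion=[
    {"xyz": [0,0,0],"angular": [0,0,0]},
    {"xyz": [0,0,0],"angular": [0,0,0]},
    {"xyz": [0,0,0],"angular": [0,0,0]},
    {"xyz": [0,0,0],"angular": [0,0,0]},
    {"xyz": [0,0,0],"angular": [0,0,0]},
    {"xyz": [0,0,-0.03],"angular": [0,0,0]},
    {"xyz": [0,0,-0.07],"angular": [0,0,0]},
    {"xyz": [0,0,-0.11],"angular": [0,0,0]},
    {"xyz": [0,0,-0.11],"angular": [0,0,0]},
  ],
  hand=1.0,
)

```text
clock: 20.9
position: [0.583, 0.2786, 0.2308]
ee_rot: [0.727, 0.686, 0.005, 0.001]
ft_force: [0.7, -0.2, 0.4]
grip_width: 1.001
grasp_force: 0.0
```

```bash
python3 -c "
from snap import *
snap('9',('wrist',))
go((.489,-.2433,.2,-75),(.6035,-.2396,.2,-65),(.6035,-.2396,.063,-65))"
```

```text
pos [0.5819 0.2783 0.2276] close -3.3 t 20.95 F [ 0.0124  0.3493 -0.9198] w 1.0010213606274323 gf 0.0 j [-0.7143  0.3754  0.2625  1.4285 -0.0983  1.3448 -0.5054]
 -> (0.489, -0.2433, 0.2, -75) xyz [-0.5261 -0.0629  0.0256] ang [ 0.11 -0.33 71.7 ]
 -> (0.6035, -0.2396, 0.2, -65) xyz [-0.5158  0.0512  0.0261] ang [ 0.14 -0.31 61.7 ]
 -> (0.6035, -0.2396, 0.063, -65) xyz [-0.5163  0.0506  0.1631] ang [ 0.14 -0.31 61.7 ]
```

View pics/wrist9.png

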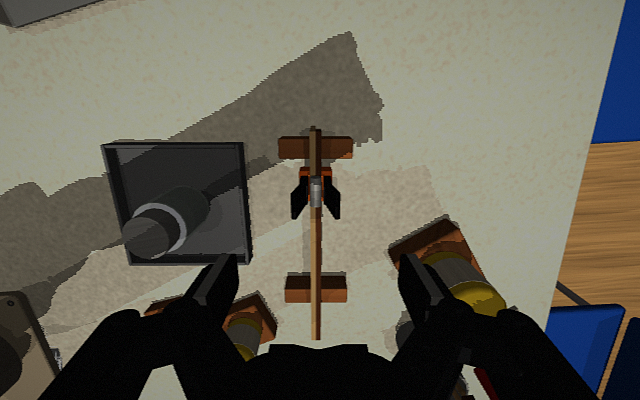

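Clamp at (316,190) sits astride the board. Next clamp.

Call:
carry_out(
  motion=[
    {"xyz": [-0.516,0.051,0.01],"angular": [0,0,61.7]},
    {"xyz": [-0.516,0.051,0.01],"angular": [0,0,61.7]},
    {"xyz": [-0.516,0.051,0.01],"angular": [0,0,61.7]},
    {"xyz": [-0.516,0.051,0.01],"angular": [0,0,61.7]},
    {"xyz": [-0.516,0.051,0.01],"angular": [0,0,61.7]},
    {"xyz": [-0.516,0.051,0.01],"angular": [0,0,61.7]},
    {"xyz": [-0.516,0.051,0.01],"angular": [0,0,61.7]},
    {"xyz": [-0.516,0.051,0.01],"angular": [0,0,61.7]},
    {"xyz": [-0.516,0.051,0.01],"angular": [0,0,61.7]},
    {"xyz": [-0.516,0.051,0.01],"angular": [0,0,61.7]},
    {"xyz": [-0.516,0.051,0.01],"angular": [0,0,61.7]},
    {"xyz": [-0.516,0.051,0.01],"angular": [0,0,61.7]},
  ],
)

```text
clock: 22.15
position: [0.6, -0.2447, 0.2129]
ee_rot: [0.977, 0.214, -0.001, 0.0]
ft_force: [0.0, 0.3, -1.0]
grip_width: 1.001
grasp_force: 0.0
```

```bash
python3 -c "
from snap import *
snap('10',('wrist',))
go((.6035,-.2396,.063,-65))
w=pickle.load(open('wrist10.pkl','rb'));print(proj(w,[[.6035,-.2396,.057],[.489,-.2433,.057]]))"
```

```text
pos [ 0.6009 -0.2418  0.2129] close -65.16 t 22.2 F [0.0189 0.6175 0.4467] w 0.9988574652080358 gf 0.0 j [-0.1495  0.4413  0.6328  1.4491 -0.2617  1.3383 -0.6392]
 -> (0.6035, -0.2396, 0.063, -65) xyz [ 0.0036 -0.0008  0.1499] ang [-0.04  0.1  -0.16]
[[316.1025 179.0652]
 [279.719  263.3628]]
```

View pics/wrist10.png

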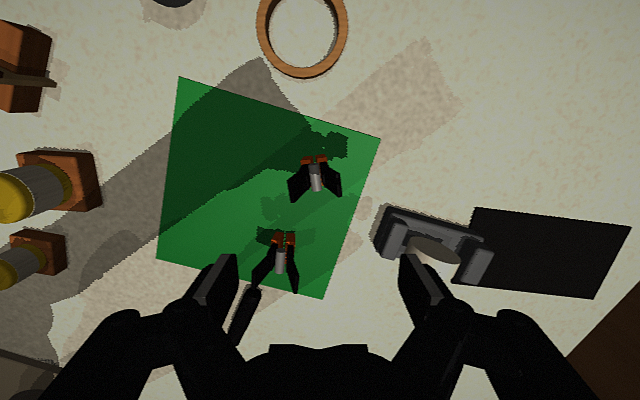

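```bash
python3 -c "
from h import *
w=pickle.load(open('wrist10.pkl','rb'))
hsv=cv2.cvtColor(w['img'],cv2.COLOR_RGB2HSV)
m=cv2.inRange(hsv,(0,0,70),(180,45,255))
for (x0,x1,y0,y1) in((300,332,155,198),(265,298,236,282)):
  n,l,s,c=cv2.connectedComponentsWithStats(m[y0:y1,x0:x1]);k=1+s[1:,4].argmax()
  p=np.argwhere(l==k)[:,::-1]+[x0,y0];P=np.array([plane(w,*q,.056) for q in p.astype(float)])
  r=cv2.minAreaRect(P[:,:2].astype(np.float32)*1000);u=np.linalg.svd(P-P.mean(0))[2][0]
  print(len(p),P.mean(0),r,np.degrees(np.arctan2(u[1],u[0])))
"
```

```text
153 [ 0.5998 -0.2405  0.056 ] ((599.8472900390625, -240.69635009765625), (19.96936798095703, 9.896565437316895), 32.70376968383789) -145.48441376838144
172 [ 0.4892 -0.2428  0.056 ] ((489.3291931152344, -242.7584228515625), (30.209556579589844, 9.818613052368164), 17.75261688232422) -163.3888004185594
```

Call:
carry_out(
  motion=[
    {"xyz": [0.002,-0.001,0.03],"angular": [0,0,-8.5]},
    {"xyz": [0.002,-0.001,0.07],"angular": [0,0,-8.5]},
    {"xyz": [0.002,-0.001,0.11],"angular": [0,0,-8.5]},
    {"xyz": [0.002,-0.001,0.14],"angular": [0,0,-8.5]},
    {"xyz": [0.002,-0.001,0.15],"angular": [0,0,-8.5]},
    {"xyz": [0.002,-0.001,0.15],"angular": [0,0,-8.5]},
  ],
)

```text
clock: 22.8
position: [0.6028, -0.2369, 0.063]
ee_rot: [0.957, 0.289, -0.001, -0.001]
ft_force: [0.5, 1.0, 0.4]
grip_width: 0.999
grasp_force: 0.0
```

Call:
carry_out(
  motion=[
    {"xyz": [0,0,0],"angular": [0,0,0]},
    {"xyz": [0,0,0],"angular": [0,0,0]},
    {"xyz": [0,0,0],"angular": [0,0,0]},
    {"xyz": [0,0,0],"angular": [0,0,0]},
    {"xyz": [0,0,0],"angular": [0,0,0]},
    {"xyz": [0,0,0],"angular": [0,0,0]},
    {"xyz": [0,0,0],"angular": [0,0,0]},
    {"xyz": [0,0,0],"angular": [0,0,0]},
    {"xyz": [0,0,0],"angular": [0,0,0]},
    {"xyz": [0,0,0],"angular": [0,0,0]},
  ],
  hand=0.0,
)

```text
clock: 23.8
position: [0.6062, -0.241, 0.0686]
ee_rot: [0.958, 0.288, 0.003, 0.003]
ft_force: [1.8, -3.0, 14.5]
grip_width: 0.284
grasp_force: 60.3
```

Call:
carry_out(
  motion=[
    {"xyz": [0,0,-0.03],"angular": [0,0,0]},
    {"xyz": [0,0,-0.08],"angular": [0,0,0]},
    {"xyz": [0,0,-0.13],"angular": [0,0,0]},
    {"xyz": [0,0,-0.14],"angular": [0,0,0]},
    {"xyz": [0,0,-0.14],"angular": [0,0,0]},
  ],
)

```text
clock: 24.3
position: [0.6043, -0.2392, 0.2072]
ee_rot: [0.958, 0.288, 0.002, 0.001]
ft_force: [-1.1, 0.2, -1.9]
grip_width: 0.285
grasp_force: 59.0
```

```bash
python3 -c "
from snap import *
go((.5766,.2065,.19,-3.3))"
```

```text
pos [ 0.6043 -0.2392  0.2072] close -56.51 t 24.3 F [-1.134   0.2127 -1.8527] w 0.2845655230692272 gf 58.97935330867767 j [-0.1353  0.4392  0.6044  1.4561 -0.2535  1.3195 -0.4997]
 -> (0.5766, 0.2065, 0.19, -3.3) xyz [ 0.2228 -0.3871  0.0167] ang [  0.28  -0.1  -53.2 ]
```

Call:
carry_out(
  motion=[
    {"xyz": [0.223,-0.387,0.012],"angular": [0,0,-53.2]},
    {"xyz": [0.223,-0.387,0.012],"angular": [0,0,-53.2]},
    {"xyz": [0.223,-0.387,0.012],"angular": [0,0,-53.2]},
    {"xyz": [0.223,-0.387,0.012],"angular": [0,0,-53.2]},
    {"xyz": [0.223,-0.387,0.012],"angular": [0,0,-53.2]},
    {"xyz": [0.223,-0.387,0.012],"angular": [0,0,-53.2]},
    {"xyz": [0.223,-0.387,0.012],"angular": [0,0,-53.2]},
    {"xyz": [0.223,-0.387,0.012],"angular": [0,0,-53.2]},
    {"xyz": [0.223,-0.387,0.012],"angular": [0,0,-53.2]},
    {"xyz": [0.223,-0.387,0.012],"angular": [0,0,-53.2]},
    {"xyz": [0.223,-0.387,0.012],"angular": [0,0,-53.2]},
    {"xyz": [0.223,-0.387,0.012],"angular": [0,0,-53.2]},
  ],
)

```text
clock: 25.5
position: [0.5754, 0.2055, 0.1912]
ee_rot: [0.728, 0.686, -0.001, 0.0]
ft_force: [0.2, -0.3, -0.6]
grip_width: 0.289
grasp_force: 59.1
```

```bash
python3 -c "
from snap import *
snap('11',('wrist',))
go((.5766,.2065,.13,-3.3),(.5766,.2065,.116,-3.3))
for t in (8,11):
  w=pickle.load(open(f'wrist{t}.pkl','rb'))['img']
  for v in (200,250):print(t,v,[int(x) for x in w[v,285:345].mean(1)])
"
```

```text
pos [0.5756 0.2053 0.1916] close -3.43 t 25.55 F [ 0.1377  0.0512 -1.7722] w 0.2904138360874616 gf 59.14572894573212 j [-0.6322  0.3269  0.2678  1.5677 -0.0887  1.2601 -0.4105]
 -> (0.5766, 0.2065, 0.13, -3.3) xyz [0.0014 0.001  0.0616] ang [-0.04  0.06 -0.13]
 -> (0.5766, 0.2065, 0.116, -3.3) xyz [0.0014 0.001  0.0756] ang [-0.04  0.06 -0.13]
8 200 [21, 26, 30, 28, 25, 33, 24, 27, 29, 31, 30, 28, 30, 29, 23, 14, 139, 176, 164, 158, 155, 157, 162, 164, 163, 168, 161, 119, 96, 99, 102, 109, 69, 18, 7, 6, 9, 9, 6, 1, 119, 147, 136, 135, 135, 135, 140, 143, 130, 71, 21, 26, 29, 32, 27, 26, 28, 28, 31, 34]
8 250 [38, 37, 35, 39, 38, 41, 27, 2, 7, 3, 1, 8, 1, 3, 0, 2, 1, 6, 2, 6, 0, 45, 135, 114, 37, 32, 39, 39, 38, 42, 40, 42, 43, 42, 39, 40, 42, 37, 38, 35, 29, 40, 160, 145, 42, 0, 4, 3, 4, 1, 1, 0, 1, 4, 3, 6, 1, 2, 8, 14]
11 200 [180, 146, 62, 24, 31, 32, 33, 26, 30, 33, 31, 31, 35, 34, 30, 33, 28, 20, 101, 159, 174, 171, 176, 175, 177, 175, 175, 182, 158, 124, 128, 88, 41, 49, 46, 25, 14, 13, 20, 14, 8, 21, 40, 129, 161, 157, 156, 158, 157, 159, 170, 106, 22, 31, 31, 33, 31, 36, 34, 31]
11 250 [42, 43, 41, 42, 42, 48, 28, 8, 5, 2, 2, 1, 2, 2, 4, 14, 2, 2, 5, 6, 0, 4, 0, 18, 23, 31, 40, 44, 44, 43, 43, 46, 46, 46, 47, 44, 45, 44, 46, 43, 43, 39, 40, 33, 21, 3, 3, 3, 3, 7, 0, 5, 3, 4, 1, 6, 0, 5, 1, 8]
```

Call:
carry_out(
  motion=[
    {"xyz": [0.001,0.001,0.03],"angular": [0,0,0]},
    {"xyz": [0.001,0.001,0.05],"angular": [0,0,0]},
    {"xyz": [0.001,0.001,0.06],"angular": [0,0,0]},
    {"xyz": [0.001,0.001,0.067],"angular": [0,0,0]},
    {"xyz": [0.001,0.001,0.072],"angular": [0,0,0]},
    {"xyz": [0.001,0.001,0.075],"angular": [0,0,0]},
    {"xyz": [0.001,0.001,0.075],"angular": [0,0,0]},
  ],
)

```text
clock: 26.25
position: [0.5768, 0.2081, 0.1176]
ee_rot: [0.727, 0.686, 0.0, 0.0]
ft_force: [-0.1, -0.7, -0.4]
grip_width: 0.287
grasp_force: 59.1
```

Call:
carry_out(
  motion=[
    {"xyz": [0,0,0.001],"angular": [0,0,0]},
    {"xyz": [0,0,0.002],"angular": [0,0,0]},
    {"xyz": [0,0,0.002],"angular": [0,0,0]},
  ],
)

```text
clock: 26.55
position: [0.5771, 0.2082, 0.1171]
ee_rot: [0.727, 0.686, 0.001, 0.0]
ft_force: [-4.2, -1.6, 9.3]
grip_width: 0.283
grasp_force: 59.9
```

Contact. Release.

Call:
carry_out(
  motion=[
    {"xyz": [0,0,-0.001],"angular": [0,0,0]},
    {"xyz": [0,0,-0.001],"angular": [0,0,0]},
    {"xyz": [0,0,-0.001],"angular": [0,0,0]},
    {"xyz": [0,0,-0.001],"angular": [0,0,0]},
    {"xyz": [0,0,-0.001],"angular": [0,0,0]},
    {"xyz": [0,0,-0.03],"angular": [0,0,0]},
    {"xyz": [0,0,-0.07],"angular": [0,0,0]},
    {"xyz": [0,0,-0.11],"angular": [0,0,0]},
    {"xyz": [0,0,-0.11],"angular": [0,0,0]},
  ],
  hand=1.0,
)

```text
clock: 27.45
position: [0.5791, 0.2088, 0.2315]
ee_rot: [0.727, 0.686, 0.004, 0.001]
ft_force: [0.8, 0.1, 0.5]
grip_width: 1.002
grasp_force: 0.0
```

```bash
python3 -c "
from snap import *
snap('12',('wrist','scene'))
go((.489,-.243,.2,-73),(.489,-.243,.063,-73))"
```

```text
pos [0.577  0.2083 0.2261] close -3.29 t 27.55 F [-0.9054  0.4193 -0.9634] w 1.0000464808416674 gf 0.0 j [-0.6371  0.308   0.2709  1.5181 -0.0841  1.3249 -0.4155]
 -> (0.489, -0.243, 0.2, -73) xyz [-0.4556 -0.062   0.0255] ang [ 0.04 -0.11 69.71]
 -> (0.489, -0.243, 0.063, -73) xyz [-0.4558 -0.0622  0.1625] ang [ 0.04 -0.11 69.71]
```

Call:
carry_out(
  motion=[
    {"xyz": [-0.456,-0.062,0.01],"angular": [0,0,69.7]},
    {"xyz": [-0.456,-0.062,0.01],"angular": [0,0,69.7]},
    {"xyz": [-0.456,-0.062,0.01],"angular": [0,0,69.7]},
    {"xyz": [-0.456,-0.062,0.01],"angular": [0,0,69.7]},
    {"xyz": [-0.456,-0.062,0.01],"angular": [0,0,69.7]},
    {"xyz": [-0.456,-0.062,0.01],"angular": [0,0,69.7]},
    {"xyz": [-0.456,-0.062,0.01],"angular": [0,0,69.7]},
    {"xyz": [-0.456,-0.062,0.01],"angular": [0,0,69.7]},
    {"xyz": [-0.456,-0.062,0.01],"angular": [0,0,69.7]},
    {"xyz": [-0.456,-0.062,0.01],"angular": [0,0,69.7]},
    {"xyz": [-0.456,-0.062,0.01],"angular": [0,0,69.7]},
    {"xyz": [-0.456,-0.062,0.01],"angular": [0,0,69.7]},
  ],
)

```text
clock: 28.75
position: [0.4886, -0.2421, 0.2143]
ee_rot: [0.989, 0.149, -0.001, -0.001]
ft_force: [0.0, 0.8, 0.4]
grip_width: 0.998
grasp_force: 0.0
```

```bash
python3 -c "
from snap import *
w,=snap('13',('wrist',))
go((.489,-.243,.063,-73))
m=cv2.inRange(cv2.cvtColor(w['img'],cv2.COLOR_RGB2HSV),(0,0,70),(180,45,255))
u,v=proj(w,[.489,-.243,.057]).astype(int);print(u,v)
x0,x1,y0,y1=u-18,u+18,v-24,v+24
n,l,s,c=cv2.connectedComponentsWithStats(m[y0:y1,x0:x1]);k=1+s[1:,4].argmax()
p=np.argwhere(l==k)[:,::-1]+[x0,y0];P=np.array([plane(w,*q,.056) for q in p.astype(float)])
print(len(p),P.mean(0),cv2.minAreaRect(P[:,:2].astype(np.float32)*1000))
"
```

```text
pos [ 0.4889 -0.2416  0.2145] close -72.84 t 28.8 F [ 0.0727 -0.1462 -0.5505] w 1.0022669618723126 gf 0.0 j [-0.2275  0.1844  0.6838  1.7282 -0.1218  1.2734 -0.7873]
 -> (0.489, -0.243, 0.063, -73) xyz [-0.0002  0.0016  0.1515] ang [-0.07  0.05  0.16]
320 183
163 [ 0.4854 -0.2441  0.056 ] ((485.64495849609375, -243.85484313964844), (23.103919982910156, 8.967620849609375), 17.505367279052734)
```

Call:
carry_out(
  motion=[
    {"xyz": [-0.001,0.001,0.03],"angular": [0,0,0]},
    {"xyz": [-0.001,0.001,0.07],"angular": [0,0,0]},
    {"xyz": [-0.001,0.001,0.11],"angular": [0,0,0]},
    {"xyz": [-0.001,0.001,0.14],"angular": [0,0,0]},
    {"xyz": [-0.001,0.001,0.15],"angular": [0,0,0]},
    {"xyz": [-0.001,0.001,0.151],"angular": [0,0,0]},
    {"xyz": [-0.001,0.001,0.151],"angular": [0,0,0]},
  ],
)

```text
clock: 29.5
position: [0.4888, -0.2445, 0.0655]
ee_rot: [0.989, 0.148, 0.001, 0.0]
ft_force: [0.2, -0.2, 0.4]
grip_width: 1.001
grasp_force: 0.0
```

Call:
carry_out(
  motion=[
    {"xyz": [0,0,0],"angular": [0,0,0]},
    {"xyz": [0,0,0],"angular": [0,0,0]},
    {"xyz": [0,0,0],"angular": [0,0,0]},
    {"xyz": [0,0,0],"angular": [0,0,0]},
    {"xyz": [0,0,0],"angular": [0,0,0]},
    {"xyz": [0,0,0],"angular": [0,0,0]},
    {"xyz": [0,0,0],"angular": [0,0,0]},
    {"xyz": [0,0,0],"angular": [0,0,0]},
    {"xyz": [0,0,0],"angular": [0,0,0]},
    {"xyz": [0,0,0],"angular": [0,0,0]},
  ],
  hand=0.0,
)

```text
clock: 30.5
position: [0.49, -0.2443, 0.067]
ee_rot: [0.989, 0.148, 0.002, -0.0]
ft_force: [-2.4, 6.0, 22.1]
grip_width: 0.285
grasp_force: 68.7
```

Call:
carry_out(
  motion=[
    {"xyz": [0,0,-0.03],"angular": [0,0,0]},
    {"xyz": [0,0,-0.08],"angular": [0,0,0]},
    {"xyz": [0,0,-0.13],"angular": [0,0,0]},
    {"xyz": [0,0,-0.155],"angular": [0,0,0]},
    {"xyz": [0,0,-0.155],"angular": [0,0,0]},
  ],
)

```text
clock: 31.0
position: [0.4895, -0.2458, 0.2236]
ee_rot: [0.989, 0.148, 0.003, 0.001]
ft_force: [1.0, -0.3, -1.1]
grip_width: 0.281
grasp_force: 66.5
```

```bash
python3 -c "
from snap import *
go((.56,-.05,.22,-40),(.5726,.1365,.20,-3.3))"
```

```text
pos [ 0.4895 -0.2458  0.2236] close -73.01 t 31.0 F [ 0.9758 -0.2719 -1.1   ] w 0.2812333454161589 gf 66.51229977607727 j [-0.2344  0.1772  0.6987  1.7171 -0.1207  1.2834 -0.7842]
 -> (0.56, -0.05, 0.22, -40) xyz [ 0.1246 -0.1667  0.0039] ang [  0.28  -0.31 -33.01]
 -> (0.5726, 0.1365, 0.2, -3.3) xyz [ 0.191  -0.3414  0.0238] ang [  0.38  -0.21 -69.71]
```

Call:
carry_out(
  motion=[
    {"xyz": [0.03,-0.038,0],"angular": [0,0,-8]},
    {"xyz": [0.06,-0.078,0],"angular": [0,0,-16]},
    {"xyz": [0.09,-0.12,0],"angular": [0,0,-24]},
    {"xyz": [0.12,-0.16,0],"angular": [0,0,-32]},
    {"xyz": [0.14,-0.203,0],"angular": [0,0,-40]},
    {"xyz": [0.155,-0.245,0],"angular": [0,0,-48]},
    {"xyz": [0.17,-0.285,0],"angular": [0,0,-56]},
    {"xyz": [0.183,-0.32,0.01],"angular": [0,0,-64]},
    {"xyz": [0.191,-0.341,0.02],"angular": [0,0,-69.7]},
    {"xyz": [0.191,-0.341,0.024],"angular": [0,0,-69.7]},
    {"xyz": [0.191,-0.341,0.024],"angular": [0,0,-69.7]},
  ],
)

```text
clock: 32.1
position: [0.5699, 0.1368, 0.1937]
ee_rot: [0.727, 0.686, -0.001, -0.0]
ft_force: [0.1, -0.8, 0.2]
grip_width: 0.283
grasp_force: 66.5
```

```bash
python3 -c "
from snap import *
w,=snap('14',('wrist',))
cv2.imwrite('pics/m14.png',cv2.resize(w['img'][80:330,170:460,::-1],None,fx=2,fy=2))
go((.5726,.1365,.13,-3.3),(.5726,.1365,.1175,-3.3))"
```

```text
pos [0.5704 0.1359 0.1946] close -3.43 t 32.15 F [ 0.2447 -0.3211 -1.0892] w 0.2832108071776901 gf 66.48837804794312 j [-0.5775  0.2725  0.3184  1.6334 -0.0882  1.2513 -0.3022]
 -> (0.5726, 0.1365, 0.13, -3.3) xyz [0.0008 0.0022 0.0646] ang [-0.07  0.06 -0.13]
 -> (0.5726, 0.1365, 0.1175, -3.3) xyz [0.0008 0.0022 0.0771] ang [-0.07  0.06 -0.13]
```

View pics/m14.png

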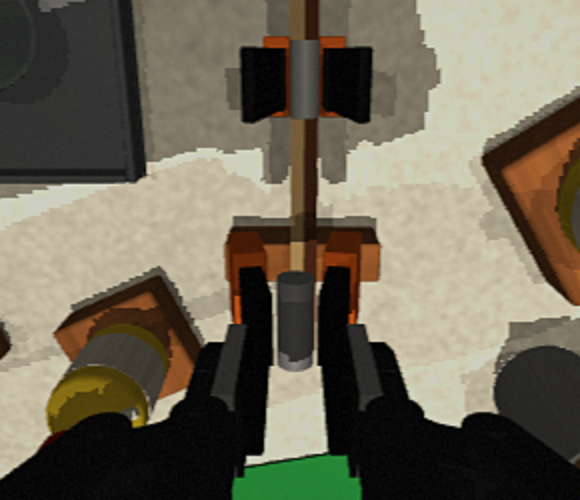

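Clamp at crop (304,80) grips the board squarely. The held clamp's pin (294,320) is a couple of mm left of the joint line, so I'll shift by 2 mm and lower.

Call:
carry_out(
  motion=[
    {"xyz": [0.001,0.002,0.02],"angular": [0,0,0]},
    {"xyz": [0.001,0.002,0.05],"angular": [0,0,0]},
    {"xyz": [0.001,0.002,0.062],"angular": [0,0,0]},
    {"xyz": [0.001,0.002,0.07],"angular": [0,0,0]},
    {"xyz": [0.001,0.002,0.075],"angular": [0,0,0]},
    {"xyz": [0.001,0.002,0.077],"angular": [0,0,0]},
    {"xyz": [0.001,0.002,0.077],"angular": [0,0,0]},
  ],
)

```text
clock: 32.85
position: [0.5732, 0.138, 0.1189]
ee_rot: [0.727, 0.686, 0.0, 0.0]
ft_force: [0.3, 0.5, -0.8]
grip_width: 0.289
grasp_force: 66.5
```

Call:
carry_out(
  motion=[
    {"xyz": [0,0,0.001],"angular": [0,0,0]},
    {"xyz": [0,0,0.002],"angular": [0,0,0]},
    {"xyz": [0,0,0.002],"angular": [0,0,0]},
  ],
)

```text
clock: 33.15
position: [0.5729, 0.1381, 0.1164]
ee_rot: [0.727, 0.687, 0.0, 0.0]
ft_force: [0.1, 0.0, 0.1]
grip_width: 0.286
grasp_force: 66.5
```

Call:
carry_out(
  motion=[
    {"xyz": [0,0,0.001],"angular": [0,0,0]},
    {"xyz": [0,0,0.001],"angular": [0,0,0]},
  ],
)

```text
clock: 33.35
position: [0.573, 0.1381, 0.1161]
ee_rot: [0.727, 0.686, 0.0, 0.0]
ft_force: [-2.4, -1.1, 4.9]
grip_width: 0.283
grasp_force: 67.2
```

Call:
carry_out(
  motion=[
    {"xyz": [0,0,0],"angular": [0,0,0]},
    {"xyz": [0,0,0],"angular": [0,0,0]},
    {"xyz": [0,0,0],"angular": [0,0,0]},
    {"xyz": [0,0,0],"angular": [0,0,0]},
    {"xyz": [0,0,0],"angular": [0,0,0]},
    {"xyz": [0,0,-0.03],"angular": [0,0,0]},
    {"xyz": [0,0,-0.07],"angular": [0,0,0]},
    {"xyz": [0,0,-0.12],"angular": [0,0,0]},
    {"xyz": [0,0,-0.16],"angular": [0,0,0]},
    {"xyz": [0,-0.05,-0.16],"angular": [0,0,0]},
    {"xyz": [0,-0.1,-0.16],"angular": [0,0,0]},
    {"xyz": [0,-0.1,-0.16],"angular": [0,0,0]},
  ],
  hand=1.0,
)

```text
clock: 34.55
position: [0.468, 0.1443, 0.2751]
ee_rot: [0.726, 0.688, -0.0, -0.001]
ft_force: [0.4, 0.4, 0.1]
grip_width: 1.002
grasp_force: 0.0
```

```bash
python3 -c "
from snap import *
s,d=snap('15',('scene','side'))
cv2.imwrite('pics/m15.png',np.hstack([cv2.resize(s['img'][130:300,230:480,::-1],None,fx=1.6,fy=1.6),cv2.resize(d['img'][100:270,170:420,::-1],None,fx=1.6,fy=1.6)]))
go()"
```

```text
pos [0.4723 0.144  0.2759] close -3.23 t 34.65 F [0.8879 0.8126 0.0889] w 1.000624792027368 gf 0.0 j [-0.6664  0.0075  0.2817  1.7439 -0.0029  1.3891 -0.4405]
```

View pics/m15.png

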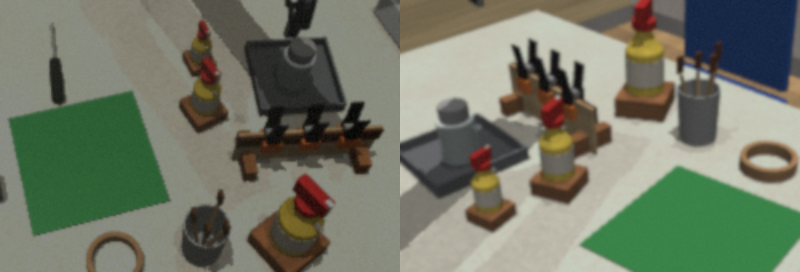

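Three clamps stand on the edge (scene crop (275,125), (313,125), (353,122)), the mat is empty, the jar is upright in the tray and the cap is home. Handing in.

```bash
python3 -c "
from workcell import *
print(hand_in())"
```

```text
the job is handed in; nothing more can be done
None
```

I handed the job in at about 35 s: the jar is upright in the tray, all three clamps present grip strip and board, and the middle glue's cap is turned to its stop; I viewed 18 pictures, over the limit of 14.

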